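# Rinse the spare splashback tiles on both faces

## Task

Lay all the spare wall tiles side by side on the rubber mat just as they lie now, bare back up, then squeeze the hand sprayer's trigger right in, keep it in for three seconds and let it go. Then turn every tile over on the mat so that its white glaze is up, squeeze the trigger right in for another three seconds and let it go, leaving the tiles flat on the mat. Do not knock over or push aside the other things on the counter.

Things in the scene. Friction and masses are not known exactly. Their poses are not given: they have to be found in the camera images.
- tile1: loose wall tile (two or three are present), 100 x 50 x 10 mm, 110 g; one 100 x 50 face is white glaze, the other the bare reddish-brown ribbed back. Origin at its centre (5 mm above what it lies on); x along its 100 mm, y along its 50 mm, z out of the bare back: up while the back shows, down once the glaze shows. Starts flat on the counter, back up. None if absent.
- tile2: loose wall tile (two or three are present), 100 x 50 x 10 mm, 110 g; one 100 x 50 face is white glaze, the other the bare reddish-brown ribbed back. Origin at its centre (5 mm above what it lies on); x along its 100 mm, y along its 50 mm, z out of the bare back: up while the back shows, down once the glaze shows. Starts flat on the counter, back up. None if absent.
- tile3: loose wall tile (two or three are present), 100 x 50 x 10 mm, 110 g; one 100 x 50 face is white glaze, the other the bare reddish-brown ribbed back. Origin at its centre (5 mm above what it lies on); x along its 100 mm, y along its 50 mm, z out of the bare back: up while the back shows, down once the glaze shows. Starts flat on the counter, back up. None if absent.
- mat: fixed dark rubber drip mat on the counter, 240 (x) x 380 (y) x 6 mm, its top 6 mm above the counter. Origin at the centre of its underside; x runs roughly away from the robot.
- sprayer: fixed white hand sprayer, head down in a steel base 100 x 90 x 14 mm, right of the mat. Origin under the base's centre. Its grip is a rigid upright bar, 24 x 24 mm, centred on the origin's z axis, 86 to 176 mm up. Nose (below 95 mm, reaching 55 mm out) and trigger are on the +y side, towards the mat.
- trigger (a joint): sprung steel trigger lever beside the grip, 18 mm wide, 6 thick; rad: 0 released, 0.25 squeezed in to its stop. Hinged 88 mm up, 20 mm out from the grip's axis; rises 85 mm, leaning out 0.25 rad when released, upright when in. 155 mm above the counter, grip and trigger together measure 52 mm released, 35 mm squeezed. Takes about 9 N there; springs back.
- trigger_pad (a point): middle of the trigger lever's width, 67 mm above its hinge: 155 mm above the counter when released; the place to press, towards the grip (the sprayer's -y).
- lotion: amber bottle, 52 dia x 150 tall mm, loose, not part of the job. Origin at the centre of its underside.
- cream: white jar with a metal lid, 64 dia x 50 tall mm, loose, not part of the job. Origin at the centre of its underside.
- roll: upright paper roll, 104 dia x 95 tall mm, loose, not part of the job. Origin at the centre of its underside.
- soap: white bar of soap, 85 x 55 x 22 mm, loose, not part of the job. Origin at the centre of its underside.
- nailbrush: wooden nail brush, 90 x 36 x 28 mm, loose, not part of the job. Origin at the centre of its underside.
- tin: low round metal tin, 72 dia x 36 tall mm, loose, not part of the job. Origin at the centre of its underside.
- tumbler: white ceramic tumbler, 72 dia x 100 tall mm, loose, not part of the job. Origin at the centre of its underside.
There are look-alikes about, which are no part of the job. Leave any turquoise look-alike of the tile2 alone.

How it is judged:
On the way, in this order (a step that is already met when the one before it is completed fails the run):
1. all tiles lie flat on the mat, back up (x of tile1 in the frame of mat between -0.1 and 0.1 m and y of tile1 in the frame of mat between -0.17 and 0.17 m and z of each of tile1, tile2, tile3 in the frame of mat below 0.015 m and angle between each of tile1, tile2, tile3's own z axis and vertical below 0.15 rad and linear speed of each of tile1, tile2, tile3 below 0.03 m/s and x of tile2 in the frame of mat between -0.1 and 0.1 m and y of tile2 in the frame of mat between -0.17 and 0.17 m and x of tile3 in the frame of mat between -0.1 and 0.1 m and y of tile3 in the frame of mat between -0.17 and 0.17 m), for 0.3 s.
2. the trigger is squeezed in (over 0.2 rad) and held so, without a break, while all tiles lie on the mat back up (value of joint trigger above 0.2 rad and x of tile1 in the frame of mat between -0.1 and 0.1 m and y of tile1 in the frame of mat between -0.17 and 0.17 m and z of each of tile1, tile2, tile3 in the frame of mat below 0.015 m and angle between each of tile1, tile2, tile3's own z axis and vertical below 0.15 rad and x of tile2 in the frame of mat between -0.1 and 0.1 m and y of tile2 in the frame of mat between -0.17 and 0.17 m and x of tile3 in the frame of mat between -0.1 and 0.1 m and y of tile3 in the frame of mat between -0.17 and 0.17 m), for 2.5 s.
3. the trigger is let go (under 0.04 rad) (value of joint trigger below 0.04 rad), for 0.1 s.
4. all tiles lie flat on the mat, white glaze up (x of tile1 in the frame of mat between -0.1 and 0.1 m and y of tile1 in the frame of mat between -0.17 and 0.17 m and z of each of tile1, tile2, tile3 in the frame of mat below 0.015 m and angle between each of tile1, tile2, tile3's own z axis and vertical above 2.99 rad and linear speed of each of tile1, tile2, tile3 below 0.03 m/s and x of tile2 in the frame of mat between -0.1 and 0.1 m and y of tile2 in the frame of mat between -0.17 and 0.17 m and x of tile3 in the frame of mat between -0.1 and 0.1 m and y of tile3 in the frame of mat between -0.17 and 0.17 m), for 0.3 s.
5. the trigger is squeezed in again (over 0.2 rad) and held so, without a break, while all tiles lie on the mat glaze up (value of joint trigger above 0.2 rad and x of tile1 in the frame of mat between -0.1 and 0.1 m and y of tile1 in the frame of mat between -0.17 and 0.17 m and z of each of tile1, tile2, tile3 in the frame of mat below 0.015 m and angle between each of tile1, tile2, tile3's own z axis and vertical above 2.99 rad and x of tile2 in the frame of mat between -0.1 and 0.1 m and y of tile2 in the frame of mat between -0.17 and 0.17 m and x of tile3 in the frame of mat between -0.1 and 0.1 m and y of tile3 in the frame of mat between -0.17 and 0.17 m), for 2.5 s.
At the end, for the whole second after the job is handed in: Every tile present lies flat and at rest on the mat by itself, not on another tile (its centre at least 20 mm inside the mat's edges), white glaze up (within 0.15 rad of level), and the trigger is released (under 0.04 rad) (all of step 4 and value of joint trigger below 0.04 rad); the robot touches nothing.
It fails at once if another thing on the counter is pushed more than 50 mm or knocked over (distance of any of lotion, cream, roll, soap, nailbrush, tin, tumbler from where it was at the start of the episode above 0.05 m or angle between any of lotion, cream, roll, soap, nailbrush, tin, tumbler's own z axis and vertical above 0.6 rad).
Of tile1, tile2, tile3 only 2 to 3 are there at a start; the rules pass over those that are not, and their reading is None.
At some moment in a run one of tile1, tile2, tile3 may be knocked a few centimetres aside while the robot is not near it.
Once in a run the grip may slacken for a moment while it holds something.
It also fails if it takes over 210 s, if anything falls off the work surface, if the arm or the gripper's body presses on something with over 40 N, if the wrist force passes 120 N, or if a joint passes its speed limit or range.

## Robot

A 6-joint arm with a two-finger parallel gripper is mounted at the origin on the work surface. World frame = base frame: x ahead of the robot, y to its left, z up, the work surface at z = 0. Lengths are in m, angles in rad, forces in N, time in s.
With the tool pointing down it reaches from about 0.275 to 0.825 m from the base axis. Payload 5.2 kg.
Tool frame: the origin (TCP) lies midway between the tips of the shut fingers; the grasp point (between the pads) lies 19 mm behind it; z points along the fingers, y is the line along which they close (so a half turn about z gives the same grasp; the last joint's range is limited). The gripper opens to 93 mm and grips with 3 to 60 N. Pads are 15 mm wide; open, the fingers measure 128 mm over their backs; the gripper's body (75 mm by 188 mm) begins 65 mm behind the grasp point.
Start: joints at [-1.509, 0.259, 1.535, -0, 1.348, -0.203], TCP at [0.144, -0.531, 0.187] pointing down, gripper open.
Joint ranges: [-3.14, 3.14], [-0.91, 2.08], [0.19, 2.58], [-1.22, 4.36], [0.22, 2.71], [-3.12, 3.12]. Speed limits (rad/s): [2.57, 2.57, 3.14, 3.14, 3.14, 3.14].

## Interface

Orientations are given as a unit quaternion [x, y, z, w].
In Python, from plant import r gives the robot as it stands. The module is installed in compiled form; this text tells all that it offers.
- The arm moves only by the shell command python3 -m handwheel 'ROWS' [OPENING] [FORCE]. ROWS is JSON, a list of rows, each a list of 4 numbers: the shift along the tool's x, y, z in mm, then the turn about the tool's z in rad. A call has 1 to 5 rows; each row shifts and turns the commanded pose from where the row before left it, along the tool's axes as they then stand; what a row does not reach is not made up. A row lasts 1/10 s, in which the tool goes at most 50 mm and 8.59 degrees, less where a joint would pass 70% of its speed; a pose out of reach is approached as far as the arm can. A call with a gripper value outside its range is refused whole. OPENING is the opening, from -1 (shut) to 1 (fully open), set as the call begins (- or left out, the last holds). The fingers move at their own pace and stop on an object; FORCE is the grip in N (left out, the last holds). Time passes only in rows, so rows that do not move let the fingers close. It gives the time, the measured TCP pose, the force, the opening and the grip force at its end, in the units of the state.
- r.state(): the state, without advancing time (a new reading comes with each control period).
- r.capture(name): name is "side" or "top" or "wrist"; returns the picture (480x640x3 uint8, blue, green, red); there is no depth.
- r.camera_params(name): a dict with "intrinsics" (3x3 intrinsics, pixels), "k1" (the pictures are not rectified: a ray, as slopes to the right and down, at radius r is drawn at 1 + k1 r^2 times it, then the intrinsics apply), "R" (3x3) and "t" (3): a world point X has camera coordinates R X + t. Camera axes: x right, y down, z forward; pixel columns grow to the right and rows downward; lengths in m; the calibration is good to about 2 mm. A picture is of the moment at which its call begins: read the wrist's pose just before it. camera_params takes no time and is no camera call; for the wrist camera it gives the pose at the moment of the call.
- r.close_job(): hands the job in; it is judged then, once.
Trained networks look in the newest picture that a camera, given by its name, has taken for a name from the list of things; names that differ only in an ending like _2 or _b are one class to them, and where a whole thing is asked for, a point or a joint stands for the part that bears it (a point fixed in the world has none). Each returns a list of dicts, best first, with "conf" (0 to 1); they miss things now and then, are a little off and sometimes report something else, mostly with a low value. They report only what shows in the picture. A call takes as long as a camera call. They do not tell look-alikes from the thing itself.
- r.search_frame(camera, query): "at" ([x, y, z] in m, in the coordinates of the camera as it stood for that picture, good to about 4 mm: the middle of the surface that is visible of it).
- r.regions_of(camera, query): "region" (480x640 bool, what is visible of it).
The state is a dict: "time": time; "qpos": joint angles; "qvel": joint speeds; "tau": joint torques, N m; "tcp_pos": TCP position; "eef_rot": TCP orientation; "ft_force": force on the tool from outside, world axes, zero at the start; "moment": the same for the moment, N m; "finger_gap": opening from 0.0 (shut) to 1.0 (fully open); "grasp_force": force on a finger pad.
Only numpy, scipy, OpenCV 4.12 (cv2) and the standard library are available. Lean on these libraries where they do the work, as an engineer would, in place of code of your own. Each camera call takes 0.05 s, during which the arm holds its last target. There are 200 camera calls.

## Working session

There is one attempt and no reset: what is moved stays moved. The work goes in short steps, Python scripts to look and compute and a shell command to move; the robot and the scene stay as the last step left them, time stands still between calls to the robot, and variables do not carry over. Pictures are saved under pics/ and viewed, at most 14 in all, crops included, and the job is handed in when it is done.

```bash
mkdir -p pics; cat > h.py <<'E'
from plant import r
import numpy as np, cv2
from scipy.spatial.transform import Rotation as Rn
def cap(c,name=None):
    p=r.camera_params(c); im=r.capture(c)
    if name: cv2.imwrite(f'pics/{name}.png',im)
    return im,{k:np.array(v) for k,v in p.items()}
def ray(p,uv):
    K=p['intrinsics']; k1=float(p['k1'])
    d=np.array([(uv[0]-K[0,2])/K[0,0],(uv[1]-K[1,2])/K[1,1]]); s=d.copy()
    for _ in range(20): s=d/(1+k1*(s@s))
    return -p['R'].T@p['t'], p['R'].T@np.array([*s,1])
def atz(p,uv,z):
    o,d=ray(p,uv); return o+d*(z-o[2])/d[2]
def proj(p,X):
    c=p['R']@np.asarray(X)+p['t']; s=c[:2]/c[2]; s=s*(1+float(p['k1'])*(s@s))
    return p['intrinsics'][:2,:2]@s+p['intrinsics'][:2,2]
def toW(p,at): return p['R'].T@(np.array(at)-p['t'])
def tri(*pr):
    A=0;b=0
    for p,uv in pr:
        o,d=ray(p,uv); d=d/np.linalg.norm(d); M=np.eye(3)-np.outer(d,d); A=A+M; b=b+M@o
    return np.linalg.solve(A,b)
def yaw(): # tool x,y axes in world
    s=r.state(); R=Rn.from_quat(s['eef_rot']).as_matrix(); return np.array(s['tcp_pos']),R
def rect(p,reg,z):
    cs,_=cv2.findContours(reg.astype(np.uint8),0,1); c=max(cs,key=cv2.contourArea)[:,0]
    P=np.array([atz(p,u,z)[:2] for u in c.astype(float)]); q=cv2.minAreaRect((P*1000).astype(np.float32))
    (cx,cy),(w,h),a=q
    if w<h: w,h,a=h,w,a+90
    return np.array([cx,cy]),(w,h),(a+90)%180-90
E
cat > a.py <<'E'
from h import *
np.set_printoptions(precision=4,suppress=True)
for c in ('top','side'):
    im,p=cap(c,c+'0'); print(c,-p['R'].T@p['t'])
    for q in ('tile1','mat','sprayer','trigger_pad','lotion','cream','roll','soap','nailbrush','tin','tumbler'):
        for d in r.search_frame(c,q):
            w=toW(p,d['at']); print(q,round(d['conf'],2),w,proj(p,w).round())
    for d in r.regions_of(c,'tile1'):
        print('reg',round(d['conf'],2),rect(p,d['region'],.01),d['region'].sum())
    for d in r.regions_of(c,'mat'):
        print('mat',round(d['conf'],2),rect(p,d['region'],.006))
print(r.state()['eef_rot'],yaw()[1])
E
python3 a.py
```

```text
top [0.3311 0.0347 1.4829]
tile1 0.93 [ 0.2932 -0.1971  0.0081] [395. 338.]
tile1 0.87 [0.3254 0.1795 0.0105] [245. 326.]
tile1 0.82 [0.5119 0.3647 0.0065] [174. 252.]
tile1 0.62 [0.6191 0.2042 0.0123] [237. 211.]
tile1 0.59 [0.3607 0.4854 0.0092] [125. 312.]
tile1 0.58 [0.4703 0.1918 0.0119] [241. 268.]
mat 0.74 [ 0.5352 -0.1237  0.007 ] [364. 243.]
sprayer 0.79 [ 0.4982 -0.4245  0.0096] [480. 258.]
sprayer 0.42 [0.7308 0.2818 0.0935] [203. 160.]
trigger_pad 0.69 [0.3877 0.3635 0.0252] [172. 301.]
lotion 0.97 [0.7383 0.1232 0.0994] [267. 157.]
cream 0.72 [0.651  0.4376 0.049 ] [144. 196.]
roll 0.63 [0.7324 0.2831 0.0918] [203. 160.]
soap 0.92 [0.3898 0.3607 0.0246] [173. 300.]
soap 0.45 [0.6488 0.4391 0.0512] [143. 197.]
nailbrush 0.6 [ 0.6934 -0.3773  0.0289] [461. 182.]
nailbrush 0.58 [0.5142 0.361  0.0071] [176. 252.]
tin 0.83 [ 0.7894 -0.0222  0.0375] [325. 145.]
tumbler 0.79 [ 0.3428 -0.4154  0.0591] [485. 318.]
reg 0.98 (array([469.6628, 189.6013]), (102.82779693603516, 50.93323516845703), -3.6893157958984375) 782
reg 0.91 (array([360.5317, 487.372 ]), (104.0140151977539, 53.2
[... 1572 characters left out ...]
, (108.6108627319336, 58.29572296142578), -87.43050599098206) 616
reg 0.85 (array([357.4626, 489.6968]), (103.97233581542969, 57.74078369140625), 69.73209381103516) 839
reg 0.74 (array([509.3686, 365.6968]), (106.3689193725586, 56.102256774902344), 0.3656589984893799) 596
reg 0.73 (array([616.4211, 210.499 ]), (108.32600402832031, 53.110225677490234), -23.578575134277344) 435
reg 0.59 (array([464.1065, 192.6242]), (103.08210754394531, 54.20806884765625), -2.3501968383789062) 482
mat 0.75 (array([ 533.9026, -125.3269]), (383.3919372558594, 243.1217803955078), -88.80569231510162)
[ 0.9912  0.132  -0.     -0.    ] [[ 0.9651  0.2617 -0.    ]
 [ 0.2617 -0.9651  0.    ]
 [-0.     -0.     -1.    ]]
```

```bash
python3 - <<'E'
import cv2
a=cv2.imread('pics/top0.png'); cv2.imwrite('pics/t0c.png',cv2.resize(a[100:400,90:520],(800,558),interpolation=cv2.INTER_CUBIC))
a=cv2.imread('pics/side0.png'); cv2.imwrite('pics/s0c.png',cv2.resize(a[120:440,130:530],(750,600),interpolation=cv2.INTER_CUBIC))
E
```

```text
(no output)
```

View pics/t0c.png

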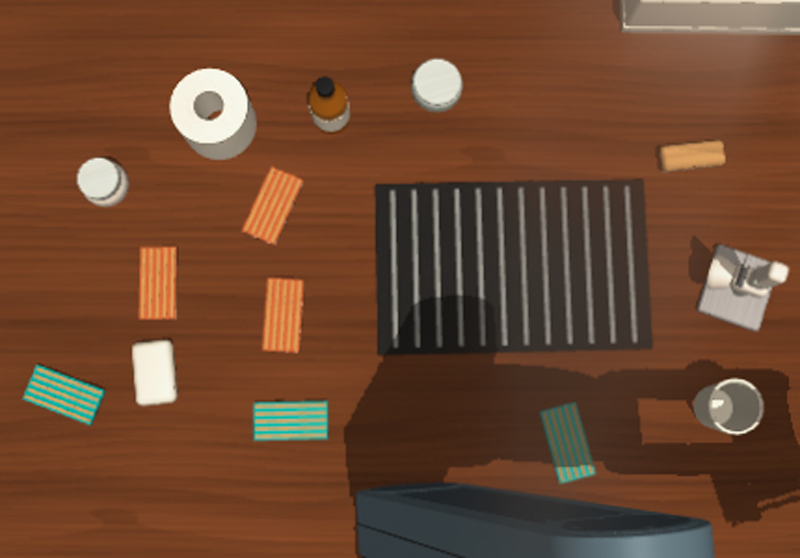

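View pics/s0c.png

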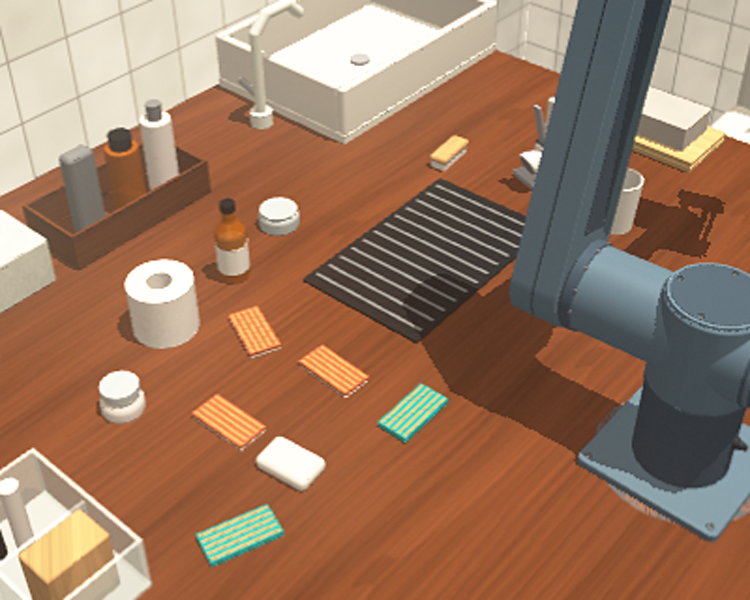

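The top crop shows three orange back-up tiles at crop pixels (283,315), (272,205) and (158,283). There are three turquoise look-alikes, the mat in the middle, the sprayer at (740,285) and the tumbler at (735,407). The side crop agrees, and the measured tile heights of about 10 mm match the text. Next I turn to yaw 0 and go over tile A at (0.467, 0.191).

```bash
python3 -m handwheel '[[0,0,0,0.1325],[0,0,0,0.1325],[19,-42,0,0],[19,-42,0,0],[19,-42,0,0]]' 1 30
python3 -m handwheel '[[19,-42,0,0],[19,-42,0,0],[19,-42,0,0],[19,-42,0,0],[19,-42,0,0]]'
python3 -m handwheel '[[19,-42,0,0],[19,-42,0,0],[19,-42,0,0],[19,-42,0,0],[19,-42,0,0]]'
python3 -m handwheel '[[19,-42,0,0],[19,-42,0,0],[0,0,0,0],[0,0,0,0]]'
```

```text
time: 1.9
tcp_pos: [0.2013, -0.4035, 0.1872]
eef_rot: [1.0, -0.001, 0.0, -0.0]
ft_force: [0.5, 0.6, 1.5]
finger_gap: 1.003
grasp_force: 0.0
time: 2.4
tcp_pos: [0.2964, -0.1933, 0.1877]
eef_rot: [1.0, -0.001, 0.0, 0.0]
ft_force: [0.4, -0.8, 0.8]
finger_gap: 1.001
grasp_force: 0.0
time: 2.9
tcp_pos: [0.3917, 0.017, 0.1879]
eef_rot: [1.0, -0.0, 0.001, 0.0]
ft_force: [1.1, -0.9, 0.4]
finger_gap: 0.998
grasp_force: 0.0
time: 3.3
tcp_pos: [0.4288, 0.0998, 0.1872]
eef_rot: [1.0, 0.002, -0.0, 0.0]
ft_force: [-0.2, -0.7, -0.1]
finger_gap: 0.998
grasp_force: 0.0
```

```bash
cat > b.py <<'E'
from h import *
import sys
np.set_printoptions(precision=4,suppress=True)
im,p=cap('wrist',sys.argv[1])
t,R=yaw(); print('tcp',t,'yaw',np.degrees(np.arctan2(R[1,0],R[0,0])))
hsv=cv2.cvtColor(im,cv2.COLOR_BGR2HSV)
for d in r.regions_of('wrist','tile1'):
    g=d['region']; print(round(d['conf'],2),'hue',np.median(hsv[g],0),rect(p,g,float(sys.argv[2])))
E
python3 b.py w1 0.01
```

```text
tcp [0.4286 0.0988 0.1872] yaw 0.05897327164755743
0.79 hue [ 77. 101. 164.] (array([325.6779, 172.5531]), (91.36736297607422, 53.27304458618164), -89.56884852051735)
0.78 hue [ 86.  132.  186.5] (array([ 344.3695, -186.4896]), (45.411781311035156, 12.22211742401123), -84.37009716033936)
0.75 hue [ 15. 104. 247.] (array([512.3623, 361.0735]), (101.86479187011719, 57.633670806884766), 0.8289820551872253)
0.72 hue [ 10. 128. 195.] (array([468.6787, 189.7964]), (101.61258697509766, 52.90168380737305), -2.3595504760742188)
0.6 hue [ 12. 121. 198.] (array([600.4326, 214.6863]), (57.42890548706055, 53.07868576049805), -23.643516540527344)
0.49 hue [ 87. 140. 151.] (array([353.0677, 435.3086]), (34.45711135864258, 9.343913078308105), -12.610702514648438)
```

```bash
python3 -m handwheel '[[20,-45,0,0],[20,-46,0,0],[0,0,45,0],[0,0,45,0],[0,0,45,0]]'
python3 -m handwheel '[[0,0,40,0],[0,0,8,0],[0,0,0,0],[0,0,0,0]]'
python3 -m handwheel '[[0,0,0,0],[0,0,0,0],[0,0,0,0],[0,0,0,0],[0,0,0,0]]' -1 30
python3 -m handwheel '[[0,0,0,0],[0,0,-10,0],[0,0,-25,0],[0,0,-25,0],[0,0,-10,0]]'
```

```text
time: 3.9
tcp_pos: [0.4696, 0.1884, 0.0516]
eef_rot: [1.0, -0.001, 0.001, 0.0]
ft_force: [1.0, 0.4, 0.4]
finger_gap: 1.004
grasp_force: 0.0
time: 4.3
tcp_pos: [0.4708, 0.1893, 0.0063]
eef_rot: [1.0, -0.001, 0.001, -0.0]
ft_force: [-0.3, 0.2, -0.3]
finger_gap: 1.002
grasp_force: 0.0
time: 4.8
tcp_pos: [0.4691, 0.1901, 0.0047]
eef_rot: [1.0, 0.0, 0.0, -0.0]
ft_force: [0.1, 0.1, 0.1]
finger_gap: 0.62
grasp_force: 0.0
time: 5.3
tcp_pos: [0.4706, 0.1903, 0.0771]
eef_rot: [1.0, -0.0, 0.002, -0.0]
ft_force: [1.0, -0.4, 0.3]
finger_gap: 0.189
grasp_force: 0.0
```

```bash
python3 -m handwheel '[[0,0,0,0],[0,0,0,0],[0,0,0,0],[0,0,0,0],[0,0,0,0]]' 0.5 30
python3 -m handwheel '[[0,0,0,0],[0,0,0,0],[0,0,0,0],[0,0,0,0]]'
python3 b.py w2 0.01
```

```text
time: 5.8
tcp_pos: [0.4685, 0.1898, 0.0736]
eef_rot: [1.0, -0.0, -0.001, 0.0]
ft_force: [-0.3, -0.2, -1.0]
finger_gap: 0.568
grasp_force: 0.0
time: 6.2
tcp_pos: [0.4691, 0.19, 0.0744]
eef_rot: [1.0, -0.0, 0.0, 0.0]
ft_force: [0.2, 0.1, 0.1]
finger_gap: 0.75
grasp_force: 0.0
tcp [0.4691 0.19   0.0745] yaw -0.011288045657918794
0.88 hue [ 17. 100. 247.] (array([512.5842, 361.3138]), (100.09957885742188, 55.41608810424805), 0.8559744358062744)
0.83 hue [  9. 133. 205.] (array([468.7364, 190.6143]), (101.87965393066406, 50.91828536987305), -3.2599258422851562)
0.74 hue [ 82.5 109.  172. ] (array([339.1254, 178.8029]), (99.74681854248047, 35.43339920043945), 89.88277435302734)
```

```bash
python3 -m handwheel '[[0,0,40,0],[0,0,30,0],[0,0,0,0],[0,0,0,0]]'
python3 -m handwheel '[[0,0,0,0],[0,0,0,0],[0,0,0,0],[0,0,0,0],[0,0,0,0]]' -1 30
python3 -m handwheel '[[0,0,0,0],[0,0,-5,0],[0,0,-25,0],[0,0,-30,0],[0,0,-30,0]]'
python3 -m handwheel '[[0,40,0,0],[0,40,0,0],[4,40,0,0],[4,40,0,0],[4,44,0,0]]'
python3 -m handwheel '[[4,0,0,0],[0,0,0,0],[0,0,0,0]]'
```

```text
time: 6.7
tcp_pos: [0.4689, 0.1899, 0.0046]
eef_rot: [1.0, -0.0, -0.001, 0.0]
ft_force: [1.1, -0.0, -0.1]
finger_gap: 0.749
grasp_force: 0.0
time: 7.2
tcp_pos: [0.4693, 0.19, 0.0049]
eef_rot: [1.0, -0.0, 0.0, -0.0]
ft_force: [-0.6, 0.3, 0.6]
finger_gap: 0.365
grasp_force: 0.0
time: 7.7
tcp_pos: [0.4687, 0.1899, 0.0955]
eef_rot: [1.0, -0.0, -0.0, 0.0]
ft_force: [-0.1, 0.6, -0.7]
finger_gap: 0.007
grasp_force: 0.0
time: 8.2
tcp_pos: [0.481, -0.0153, 0.095]
eef_rot: [1.0, 0.0, 0.0, -0.0]
ft_force: [-0.1, 0.0, 0.3]
finger_gap: 0.01
grasp_force: 0.0
time: 8.5
tcp_pos: [0.4847, -0.0131, 0.0944]
eef_rot: [1.0, 0.0, -0.0, -0.0]
ft_force: [-0.1, -0.4, 0.8]
finger_gap: 0.003
grasp_force: 0.0
```

```bash
python3 -m handwheel '[[-4,-40,0,0],[-4,-40,0,0],[-4,-40,0,0],[-4,-40,0,0],[0,-44,0,0]]' 0.2 30
python3 -m handwheel '[[0,0,0,0],[0,0,0,0],[0,0,0,0]]'
python3 b.py w3 0.01
```

```text
time: 9.0
tcp_pos: [0.4672, 0.193, 0.0945]
eef_rot: [1.0, 0.001, -0.0, -0.0]
ft_force: [-0.3, -0.4, -0.4]
finger_gap: 0.386
grasp_force: 0.0
time: 9.3
tcp_pos: [0.4684, 0.19, 0.0944]
eef_rot: [1.0, 0.001, -0.0, 0.0]
ft_force: [0.1, -0.4, -0.8]
finger_gap: 0.593
grasp_force: 0.0
tcp [0.4687 0.1895 0.0944] yaw -0.010875515544499607
0.98 hue [ 17.  97. 247.] (array([512.5824, 361.6601]), (100.30558013916016, 55.43589782714844), 0.602722704410553)
0.94 hue [  9. 132. 209.] (array([604.8785, 214.1081]), (66.4136962890625, 51.1328010559082), -23.192489624023438)
0.85 hue [ 71. 104. 175.] (array([325.6049, 178.3175]), (100.3165054321289, 43.6873664855957), -89.43522256612778)
0.65 hue [ 10. 132. 207.] (array([468.311 , 190.2251]), (101.38496398925781, 50.311153411865234), -3.0271148681640625)
```

View pics/w3.png

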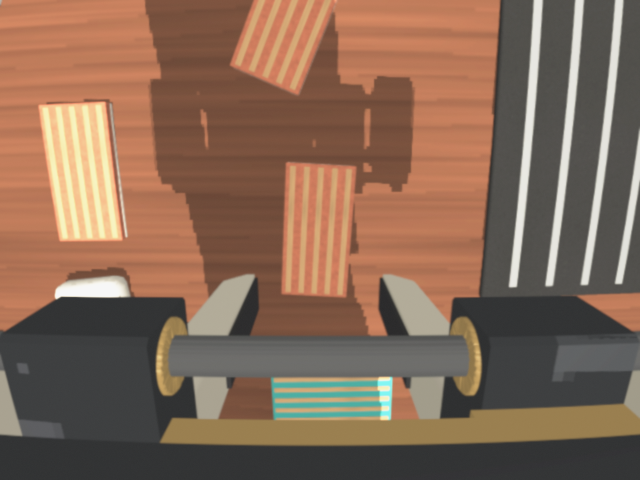

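The tile, at pixel (320,230), is unmoved, and the open fingertips show at (240,278) and (400,278). I'll compare the tips with the projected TCP plane to get their true height.

```bash
python3 - <<'E'
from h import *
t,R=yaw(); p={k:np.array(v) for k,v in r.camera_params('wrist').items()}
print('cam rel',-p['R'].T@p['t']-t)
for dz in (0,.005,.01,.015,.02):
    print(dz,[proj(p,t+[dx,0.0275*s,dz]).round() for dx in(.0075,-.0075) for s in (1,-1)])
E
```

```text
cam rel [ 0.0677812  -0.00076695  0.19673394]
0 [array([265., 257.]), array([369., 257.]), array([266., 283.]), array([369., 283.])]
0.005 [array([264., 259.]), array([371., 259.]), array([265., 287.]), array([370., 287.])]
0.01 [array([262., 262.]), array([372., 262.]), array([263., 290.]), array([371., 290.])]
0.015 [array([261., 266.]), array([373., 266.]), array([262., 294.]), array([372., 294.])]
0.02 [array([259., 269.]), array([375., 269.]), array([261., 298.]), array([374., 298.])]
```

```bash
python3 -m handwheel '[[0,-1,40,0],[0,0,40,0],[0,0,9,0],[0,0,0,0]]' 0.35
for i in 1 2 3; do python3 -m handwheel '[[0,0,3,0],[0,0,0,0],[0,0,0,0]]' | egrep 'pos|force'; done
```

```text
time: 9.8
tcp_pos: [0.4679, 0.1898, 0.0044]
eef_rot: [1.0, -0.001, -0.002, 0.0]
ft_force: [0.1, -0.2, 0.3]
finger_gap: 0.675
grasp_force: 0.0
tcp_pos: [0.4702, 0.1911, 0.0038]
ft_force: [-0.3, 0.1, 0.3]
grasp_force: 0.0
tcp_pos: [0.469, 0.191, -0.0004]
ft_force: [0.7, 0.2, 0.3]
grasp_force: 0.0
tcp_pos: [0.4689, 0.191, -0.0038]
ft_force: [0.5, -0.4, 0.3]
grasp_force: 0.0
```

```bash
for i in 1 2 3; do python3 -m handwheel '[[0,0,2,0],[0,0,0,0],[0,0,0,0]]' | egrep 'pos|force'; done
```

```text
tcp_pos: [0.469, 0.1909, -0.0056]
ft_force: [0.7, -0.6, -0.2]
grasp_force: 0.0
tcp_pos: [0.469, 0.191, -0.0076]
ft_force: [0.5, -0.3, -0.6]
grasp_force: 0.0
tcp_pos: [0.4689, 0.191, -0.0096]
ft_force: [-0.2, 0.4, 0.3]
grasp_force: 0.0
```

```bash
python3 -m handwheel '[[0,0,0,0]]' -1 20; for i in 1 2 3; do python3 -m handwheel '[[0,0,0,0]]' | egrep 'gap|force'; done
```

```text
time: 11.7
tcp_pos: [0.4691, 0.191, -0.0095]
eef_rot: [1.0, -0.0, 0.0, 0.0]
ft_force: [0.6, -0.0, -0.8]
finger_gap: 0.627
grasp_force: 0.0
ft_force: [-1.0, 0.1, -1.2]
finger_gap: 0.549
grasp_force: 0.0
ft_force: [-0.1, -0.0, 0.7]
finger_gap: 0.465
grasp_force: 0.0
ft_force: [-0.7, -0.0, -1.4]
finger_gap: 0.381
grasp_force: 0.0
```

```bash
python3 -m handwheel '[[0,0,0,0],[0,0,0,0],[0,0,0,0],[0,0,0,0],[0,0,0,0]]' 0.3 20 | egrep 'gap|force'
for i in 1 2 3 4 ; do python3 -m handwheel '[[0,0,2,0],[0,0,0,0]]' | egrep 'pos|ft'; done
```

```text
ft_force: [-0.1, 0.3, -0.5]
finger_gap: 0.649
grasp_force: 0.0
tcp_pos: [0.4689, 0.1909, -0.0118]
ft_force: [-0.5, 1.5, -0.0]
tcp_pos: [0.4688, 0.1909, -0.0138]
ft_force: [0.0, 0.2, 0.2]
tcp_pos: [0.4688, 0.1909, -0.0158]
ft_force: [0.1, 0.2, 0.0]
tcp_pos: [0.4689, 0.1909, -0.0178]
ft_force: [1.0, 0.1, -0.7]
```

```bash
python3 b.py w4 0.01; python3 -c "
from h import *
im,p=cap('side'); t,R=yaw(); print(proj(p,t)); cv2.imwrite('pics/s1.png',cv2.resize(im[220:400,200:440],(800,600),interpolation=cv2.INTER_CUBIC)) 
w=cv2.imread('pics/w4.png'); cv2.imwrite('pics/s1.png',np.hstack([cv2.resize(im[240:390,230:380],(400,400)),cv2.resize(w,(400,400))]))"
```

```text
tcp [ 0.4689  0.1909 -0.0177] yaw -0.015645988937574448
0.96 hue [  9. 135. 217.] (array([586.7785, 221.28  ]), (51.56668472290039, 28.26219940185547), 68.3621826171875)
0.74 hue [ 14.  99. 210.] (array([498.6418, 331.8885]), (75.25728607177734, 14.286755561828613), -11.672317504882812)
0.7 hue [  9. 134. 215.] (array([481.968 , 189.6504]), (75.64714050292969, 50.727542877197266), -3.1001129150390625)
[307.37545828 323.34066952]
```

View pics/s1.png

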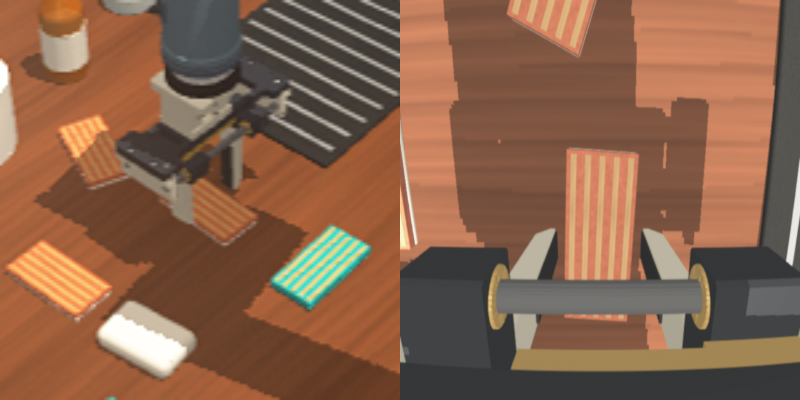

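```bash
for i in 1 2 3 4 5 6 7 8 ; do python3 -m handwheel '[[0,0,2,0],[0,0,0,0]]' | egrep 'pos|ft'; done
```

```text
tcp_pos: [0.4689, 0.1909, -0.0197]
ft_force: [-0.5, 0.2, 0.7]
tcp_pos: [0.4689, 0.1909, -0.0218]
ft_force: [0.1, 0.2, -0.6]
tcp_pos: [0.4689, 0.1909, -0.0238]
ft_force: [0.1, 0.7, 0.8]
tcp_pos: [0.4689, 0.1909, -0.0258]
ft_force: [-0.2, -0.2, 0.7]
tcp_pos: [0.4689, 0.1909, -0.0278]
ft_force: [-0.4, -0.8, -0.4]
tcp_pos: [0.4689, 0.1909, -0.0298]
ft_force: [0.1, 0.4, 0.3]
tcp_pos: [0.4692, 0.191, -0.0309]
ft_force: [-2.1, -0.3, 6.9]
tcp_pos: [0.4693, 0.191, -0.031]
ft_force: [-7.3, -2.5, 27.0]
```

```bash
python3 -m handwheel '[[0,0,-6,0],[0,0,0,0]]' -1 25| egrep 'pos|gap|force'; for i in 1 2 3; do python3 -m handwheel '[[0,0,0,0],[0,0,0,0]]' | egrep 'pos|gap|force'; done
```

```text
tcp_pos: [0.4699, 0.1911, -0.0266]
ft_force: [-3.8, -1.0, 15.0]
finger_gap: 0.534
grasp_force: 25.0
tcp_pos: [0.4699, 0.1911, -0.0265]
ft_force: [-1.9, 0.1, 13.9]
finger_gap: 0.535
grasp_force: 24.9
tcp_pos: [0.4699, 0.1911, -0.0266]
ft_force: [-2.2, -0.4, 13.0]
finger_gap: 0.536
grasp_force: 24.9
tcp_pos: [0.4699, 0.1911, -0.0265]
ft_force: [-2.8, -0.5, 13.7]
finger_gap: 0.534
grasp_force: 24.9
```

```bash
python3 -m handwheel '[[0,0,-20,0],[0,0,-40,0],[0,40,0,0],[5,45,0,0],[5,45,0,0]]' | egrep 'pos|gap|force'; python3 -m handwheel '[[5,45,0,0],[0,30,0,0],[0,0,0,0],[0,0,25,0],[0,0,20,0]]' | egrep 'pos|gap|force'; python3 -m handwheel '[[0,0,6,0],[0,0,2,0],[0,0,0,0],[0,0,0,0]]' | egrep 'pos|gap|force'
```

```text
tcp_pos: [0.4789, 0.0601, 0.0323]
ft_force: [2.2, 0.0, -0.7]
finger_gap: 0.536
grasp_force: 24.8
tcp_pos: [0.4839, -0.0137, -0.0134]
ft_force: [-0.4, 0.2, -1.1]
finger_gap: 0.538
grasp_force: 24.8
tcp_pos: [0.4843, -0.0135, -0.0203]
ft_force: [0.6, 0.3, -0.8]
finger_gap: 0.533
grasp_force: 24.8
```

```bash
python3 -m handwheel '[[0,0,1,0],[0,0,0,0],[0,0,0,0]]' 0.4| egrep 'pos|gap|force'; python3 -m handwheel '[[0,0,-5,0],[0,0,-45,0],[0,0,-50,0],[0,-40,0,0],[0,-45,0,0]]' | egrep 'pos|gap|force'; python3 -m handwheel '[[4,-45,0,0],[4,-45,0,0],[4,-45,0,0],[4,-45,0,0],[4,-45,0,0]]' | egrep 'pos|gap|force';python3 -m handwheel '[[4,-45,0,0],[4,-20,0,0],[0,0,0,0],[0,0,0,0]]' | egrep 'pos|gap|force'
python3 b.py w5 0.01
```

```text
tcp_pos: [0.4842, -0.014, -0.0214]
ft_force: [1.0, 0.4, -0.3]
finger_gap: 0.691
grasp_force: 0.0
tcp_pos: [0.4862, 0.0705, 0.0811]
ft_force: [0.3, 0.2, -0.2]
finger_gap: 0.699
grasp_force: 0.0
tcp_pos: [0.504, 0.2979, 0.079]
ft_force: [0.4, -0.6, 0.1]
finger_gap: 0.697
grasp_force: 0.0
tcp_pos: [0.5117, 0.3607, 0.0783]
ft_force: [0.7, -0.1, -0.3]
finger_gap: 0.698
grasp_force: 0.0
tcp [0.5117 0.36   0.0784] yaw -0.01816998583559701
0.94 hue [ 86. 130. 232.] (array([366.4749, 443.4036]), (19.031389236450195, 18.652084350585938), 68.87964630126953)
0.67 hue [ 10. 132. 197.] (array([512.9543, 363.8517]), (100.95233154296875, 51.200260162353516), 0.6506806015968323)
0.64 hue [ 15. 104. 247.] (array([621.3326, 209.7499]), (101.9538345336914, 54.299156188964844), -22.88890838623047)
```

```bash
python3 -m handwheel '[[1,-4,40,0],[0,0,40,0],[0,0,19,0],[0,0,4,0],[0,0,0,0]]' | egrep 'pos|gap|force'; python3 -m handwheel '[[0,0,0,0],[0,0,0,0],[0,0,0,0],[0,0,0,0]]' -1 30 | egrep 'pos|gap|force'
```

```text
tcp_pos: [0.5132, 0.3638, -0.0246]
ft_force: [0.3, 0.3, 0.2]
finger_gap: 0.7
grasp_force: 0.0
tcp_pos: [0.5143, 0.3653, -0.0228]
ft_force: [-0.1, -1.0, 6.1]
finger_gap: 0.525
grasp_force: 30.0
```

```bash
python3 -m handwheel '[[0,0,-25,0],[0,0,-40,0],[0,40,0,0],[-3,45,0,0],[-4,45,0,0]]' | egrep 'pos|gap|force'; python3 -m handwheel '[[-4,45,0,0],[-4,45,0,0],[-4,45,0,0],[-4,45,0,0],[-4,45,0,0]]' | egrep 'pos|gap|force'; python3 -m handwheel '[[-2,45,0,0],[0,45,0,0],[0,44,0,0],[0,0,0,0]]' | egrep 'pos|gap|force'
```

```text
tcp_pos: [0.5059, 0.2342, 0.041]
ft_force: [0.8, 0.1, -1.3]
finger_gap: 0.518
grasp_force: 30.0
tcp_pos: [0.4856, 0.0085, 0.0407]
ft_force: [0.6, -0.5, -1.2]
finger_gap: 0.523
grasp_force: 30.0
tcp_pos: [0.485, -0.1295, 0.041]
ft_force: [-0.2, -0.1, -0.2]
finger_gap: 0.525
grasp_force: 30.0
```

```bash
python3 -m handwheel '[[0,0,35,0],[0,0,18,0],[0,0,4,0],[0,0,0,0]]' | egrep 'pos|gap|force'; python3 -m handwheel '[[0,0,0,0],[0,0,0,0],[0,0,-5,0],[0,0,-45,0],[0,0,-50,0]]' 0.4| egrep 'pos|gap|force'; python3 -m handwheel '[[14,-44,0,0],[14,-44,0,0],[14,-44,0,0],[14,-44,0,0],[14,-44,0,0]]' | egrep 'pos|gap|force'; python3 -m handwheel '[[14,-44,0,0],[14,-44,0,0],[10,-42,0,0],[0,0,0,0]]' | egrep 'pos|gap|force';python3 -m handwheel '[[0,0,0,0.133],[0,0,0,0.133],[0,0,0,0.133],[0,0,0,0]]' | egrep 'pos|gap|force'
python3 b.py w6 0.01; python3 - <<'E'
from h import *
im,p=cap('top','t2')
for d in r.regions_of('top','tile1'): print(round(d['conf'],2),rect(p,d['region'],.013))
E
```

```text
tcp_pos: [0.4833, -0.1231, -0.0167]
ft_force: [0.5, 0.4, -1.4]
finger_gap: 0.531
grasp_force: 30.0
tcp_pos: [0.4825, -0.1232, 0.0836]
ft_force: [1.3, -1.5, 0.2]
finger_gap: 0.699
grasp_force: 0.0
tcp_pos: [0.5546, 0.0979, 0.0844]
ft_force: [0.7, 0.2, -0.0]
finger_gap: 0.698
grasp_force: 0.0
tcp_pos: [0.5926, 0.2315, 0.084]
ft_force: [-0.4, -0.0, -0.1]
finger_gap: 0.698
grasp_force: 0.0
tcp_pos: [0.5919, 0.2254, 0.0839]
ft_force: [0.6, -0.7, -0.2]
finger_gap: 0.699
grasp_force: 0.0
tcp [0.592  0.2254 0.0839] yaw -22.72941760625682
0.71 hue [ 10. 132. 191.] (array([621.6492, 207.4288]), (99.31926727294922, 50.370689392089844), -23.138450622558594)
0.91 (array([324.79290771, 149.82902527]), (49.91563034057617, 45.31111145019531), 0.46678999066352844)
0.74 (array([484.21090698, -15.7588253 ]), (97.57550048828125, 48.657615661621094), -0.13207244873046875)
0.73 (array([ 294.69104004, -195.73449707]), (105.44540405273438, 54.053443908691406), 11.975305557250977)
0.69 (array([359.8135376 , 486.76037598]), (102.81904602050781, 51.865970611572266), 70.04303741455078)
0.63 (array([ 481.67138672, -124.63767242]), (103.17994689941406, 51.53385925292969), -0.7244338989257812)
```

```bash
python3 -m handwheel '[[2,5,40,0],[0,0,40,0],[0,0,20,0],[0,0,7,0],[0,0,0,0]]' | egrep 'pos|gap|force'; python3 -m handwheel '[[0,0,0,0],[0,0,0,0],[0,0,0,0],[0,0,0,0]]' -1 50 | egrep 'pos|gap|force'; python3 -m handwheel '[[0,0,0,0],[0,0,-10,0],[0,0,-40,0],[0,0,-40,0]]' | egrep 'pos|gap|force'
```

```text
tcp_pos: [0.5914, 0.2203, -0.0243]
ft_force: [0.0, 0.5, 0.4]
finger_gap: 0.699
grasp_force: 0.0
tcp_pos: [0.5938, 0.2198, -0.0197]
ft_force: [-5.8, -7.6, 25.5]
finger_gap: 0.412
grasp_force: 32.7
tcp_pos: [0.5911, 0.2204, 0.0673]
ft_force: [0.6, 0.9, 0.9]
finger_gap: 0.06
grasp_force: 0.0
```

```bash
python3 -m handwheel '[[0,0,0,0],[0,0,0,0],[0,0,0,0],[0,0,0,0],[0,0,0,0]]' 0.4 40 | egrep 'pos|gap'; python3 b.py w7 0.01;python3 -m handwheel '[[0,0,0,0],[0,0,0,0]]' | egrep 'pos|gap'
```

```text
tcp_pos: [0.591, 0.2204, 0.065]
finger_gap: 0.446
tcp [0.5912 0.2204 0.0652] yaw -22.872747225075024
0.77 hue [ 10. 132. 197.] (array([626.1218, 215.5375]), (100.90614318847656, 51.28413391113281), -25.851181030273438)
0.47 hue [ 18.  38. 158.] (array([517.8275,  11.868 ]), (37.8115119934082, 5.280639171600342), -10.964668273925781)
tcp_pos: [0.5919, 0.2205, 0.0662]
finger_gap: 0.683
```

View pics/w7.png

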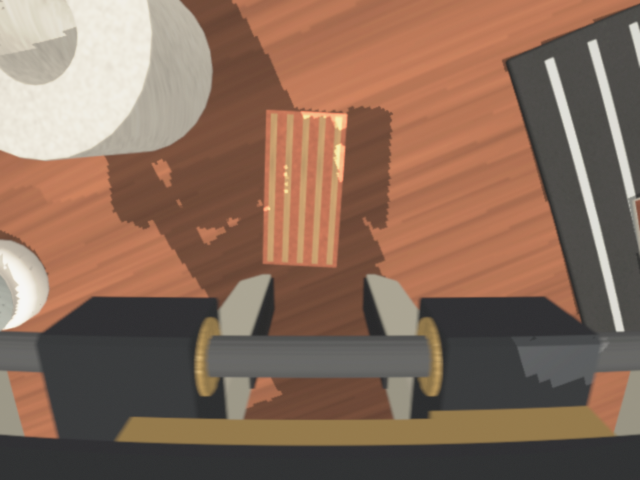

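```bash
python3 -m handwheel '[[3,-9,40,0.05],[0,0,40,0],[0,0,8,0],[0,0,0,0]]' 0.35| egrep 'pos|gap|force'; python3 -m handwheel '[[0,0,0,0],[0,0,0,0],[0,0,0,0],[0,0,0,0]]' -1 30 | egrep 'pos|gap|force'
```

```text
tcp_pos: [0.5967, 0.2273, -0.023]
ft_force: [0.5, -0.4, 0.4]
finger_gap: 0.676
grasp_force: 0.0
tcp_pos: [0.5991, 0.2278, -0.0202]
ft_force: [0.8, 0.7, 0.1]
finger_gap: 0.38
grasp_force: 0.0
```

```bash
python3 -m handwheel '[[0,0,-40,0],[0,0,-45,0],[0,0,0,0],[0,0,0,0],[0,0,0,0]]' 0.35 30 | egrep 'pos|gap|force'; python3 -m handwheel '[[0,0,0,0],[0,0,0,0]]' | egrep 'pos|gap'; python3 b.py w8 0.01
```

```text
tcp_pos: [0.5973, 0.2275, 0.0626]
ft_force: [-0.1, 0.6, 0.3]
finger_gap: 0.672
grasp_force: 0.0
tcp_pos: [0.5973, 0.2274, 0.062]
finger_gap: 0.676
tcp [0.5975 0.2275 0.0622] yaw -25.740691854202005
0.75 hue [ 21.  21. 229.] (array([742.1411, 306.2957]), (145.2232666015625, 109.73268127441406), 61.023155212402344)
0.62 hue [ 10. 132. 191.] (array([626.053 , 215.3408]), (100.613037109375, 50.50550842285156), -25.79986572265625)
```

```bash
python3 -m handwheel '[[0,-1,40,0],[0,0,40,0],[0,0,10,0],[0,0,0,0]]'| egrep 'pos|gap|force'; for i in 1 2; do python3 -m handwheel '[[0,0,1,0],[0,0,0,0]]' | egrep 'pos|ft'; done
```

```text
tcp_pos: [0.597, 0.2282, -0.0281]
ft_force: [1.2, 0.2, 1.0]
finger_gap: 0.676
grasp_force: 0.0
tcp_pos: [0.5995, 0.2287, -0.0266]
ft_force: [0.2, 0.4, -0.3]
tcp_pos: [0.599, 0.2287, -0.028]
ft_force: [0.1, 0.4, -0.0]
```

```bash
python3 -m handwheel '[[0,0,0,0],[0,0,0,0]]' -1 30| egrep 'pos|gap|force'; for i in 1 2; do python3 -m handwheel '[[0,0,0,0]]' | egrep 'pos|gap|force'; done
```

```text
tcp_pos: [0.5988, 0.2286, -0.0283]
ft_force: [-0.2, 0.0, 0.7]
finger_gap: 0.551
grasp_force: 0.3
tcp_pos: [0.5988, 0.2287, -0.0283]
ft_force: [0.2, 1.0, 0.6]
finger_gap: 0.535
grasp_force: 30.0
tcp_pos: [0.5988, 0.2287, -0.0283]
ft_force: [-0.4, -0.6, 1.4]
finger_gap: 0.531
grasp_force: 30.0
```

```bash
python3 -m handwheel '[[0,0,-30,0],[0,0,-40,0],[0,45,0,0],[0,45,0,0]]'| egrep 'pos|gap|force'; python3 -m handwheel '[[0,0,0,-0.112],[0,0,0,-0.112],[0,0,0,-0.112],[0,0,0,-0.113],[0,0,0,0]]' | egrep 'pos|rot|gap|force';  python3 b.py w9 0.06
```

```text
tcp_pos: [0.5604, 0.1475, 0.0428]
ft_force: [0.3, -0.9, -1.7]
finger_gap: 0.536
grasp_force: 30.0
tcp_pos: [0.5592, 0.1474, 0.0412]
eef_rot: [1.0, 0.0, -0.0, 0.0]
ft_force: [0.3, -1.3, -1.8]
finger_gap: 0.531
grasp_force: 30.0
tcp [0.5592 0.1474 0.0412] yaw -0.153672911583925
0.88 hue [  9. 136. 209.] (array([586.1006, 146.7592]), (110.30098724365234, 57.378196716308594), 0.4284917712211609)
0.62 hue [ 15. 101. 246.] (array([551.6808,  16.1653]), (46.27644348144531, 14.760782241821289), 68.79278564453125)
```

```bash
python3 -m handwheel '[[-12,43,0,0],[-12,43,0,0],[-12,43,0,0],[-12,43,0,0],[-12,43,0,0]]'| egrep 'pos|gap|force';python3 -m handwheel '[[-12,43,0,0],[-12,43,0,0],[-12,43,0,0],[-9,39,0,0],[0,0,0,0]]'| egrep 'pos|gap|force'; python3 -m handwheel '[[0,0,35,0],[0,0,22,0],[0,0,6,0],[0,0,0,0],[0,0,0,0]]' | egrep 'pos|rot|gap|force'
```

```text
tcp_pos: [0.4989, -0.0689, 0.0415]
ft_force: [0.7, -0.6, -1.9]
finger_gap: 0.535
grasp_force: 30.0
tcp_pos: [0.4541, -0.2407, 0.0418]
ft_force: [-0.3, -0.3, -1.3]
finger_gap: 0.53
grasp_force: 30.0
tcp_pos: [0.4549, -0.2351, -0.0212]
eef_rot: [1.0, -0.0, 0.0, 0.0]
ft_force: [0.0, -0.4, -0.7]
finger_gap: 0.535
grasp_force: 30.0
```

```bash
python3 -m handwheel '[[0,0,1,0],[0,0,0,0],[0,0,0,0]]' 0.4| egrep 'pos|gap|force'; python3 -m handwheel '[[0,0,-5,0],[0,0,-45,0],[0,0,-45,0],[0,0,-45,0],[0,0,-45,0]]' 1| egrep 'pos'; python3 -m handwheel '[[0,30,-45,0],[0,30,0,0],[0,0,0,0],[0,0,0,0]]' | egrep 'pos|gap|force'
python3 - <<'E'
from h import *
np.set_printoptions(precision=4,suppress=True)
for c in('top','wrist'):
  im,p=cap(c,c+'3'); print(c)
  for d in r.regions_of(c,'tile1'):
    g=d['region']; print(round(d['conf'],2),rect(p,g,.016))
  for q in('sprayer','trigger_pad'):
    for d in r.search_frame(c,q): 
        w=toW(p,d['at']); print(q,round(d['conf'],2),w,proj(p,w).round())
  for z in(.014,.155,.176): print(z,proj(p,[.5,-.42,z]).round())
t=cv2.imread('pics/top3.png')[180:320,400:540]; w=cv2.imread('pics/wrist3.png')
cv2.imwrite('pics/m3.png',np.hstack([cv2.resize(t,(480,480),interpolation=cv2.INTER_CUBIC)[:,60:],w])[:, :] if 0 else w)
cv2.imwrite('pics/t3c.png',cv2.resize(t,(560,560),interpolation=cv2.INTER_CUBIC))
E
```

```text
tcp_pos: [0.4549, -0.2356, -0.0222]
ft_force: [0.4, 0.0, 0.4]
finger_gap: 0.693
grasp_force: 0.0
tcp_pos: [0.4542, -0.2353, 0.1648]
tcp_pos: [0.454, -0.2931, 0.2039]
ft_force: [0.4, -0.0, 0.9]
finger_gap: 1.0
grasp_force: 0.0
top
0.93 (array([360.424 , 485.5321]), (103.57252502441406, 51.35563659667969), 70.15477752685547)
0.91 (array([327.3423, 177.3207]), (100.9223861694336, 49.785308837890625), 89.98493957519531)
0.85 (array([481.3998, -13.1016]), (102.55091094970703, 53.472190856933594), -0.3953857421875)
0.78 (array([ 485.0268, -234.9995]), (100.39543151855469, 48.857975006103516), -0.1330108642578125)
0.57 (array([ 482.549 , -124.3163]), (100.53245544433594, 51.403541564941406), -0.7210617065429688)
trigger_pad 0.56 [ 0.3528 -0.3811  0.0464] [470. 314.]
0.014 [479. 257.]
0.155 [497. 250.]
0.176 [500. 249.]
wrist
0.98 (array([482.8256, -16.8197]), (100.95252990722656, 56.82600021362305), -2.3340377807617188)
0.73 (array([ 485.7136, -235.9033]), (99.22541046142578, 51.162811279296875), 0.3109920620918274)
0.58 (array([ 334.2992, -195.6657]), (52.87308883666992, 40.15382385253906), -89.3923026919365)
0.56 (array([ 482.6738, -125.2289]), (99.36312866210938, 53.56285095214844), -0.09915924072265625)
sprayer 0.58 [ 0.5123 -0.4237  0.0723] [477. 152.]
trigger_pad 0.74 [ 0.5137 -0.4055  0.1443] [493. 153.]
0.014 [449. 162.]
0.155 [520. 176.]
0.176 [537. 180.]
```

View pics/m3.png

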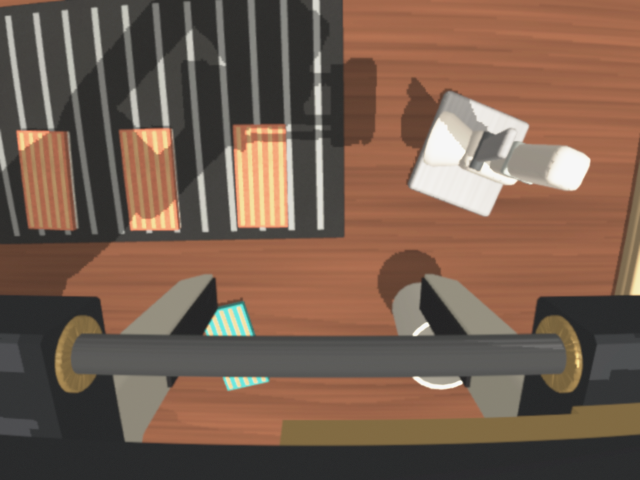

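View pics/t3c.png

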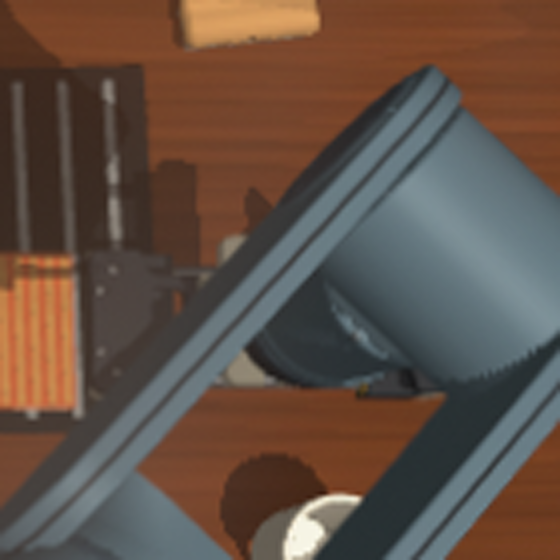

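The wrist picture shows the three tiles back up on the mat, side by side. The sprayer base corners are near (452,90), (528,125), (488,216) and (410,187), the grip top is near (570,168) and the trigger is at about (492,150). I'll compute the sprayer pose from these and check it from a second wrist position.

```bash
python3 -m handwheel '[[-10,42,0,0],[-10,42,0,0],[-10,42,0,0],[0,0,0,0],[0,0,0,0]]' | egrep 'pos|gap|force'
python3 - <<'E'
from h import *
np.set_printoptions(precision=4,suppress=True)
import pickle
im,p=cap('wrist','w10')
t,R=yaw()
# pose of first pic: same yaw, known tcp shift
p0=dict(p); d=np.array([.454,-.2931,.2039])-t; c=-p['R'].T@p['t']+d; p0['t']=-p['R']@c
pickle.dump((p0,p),open('ps.pkl','wb'))
P=np.array([atz(p0,u,.014) for u in((452,90),(528,125),(488,216),(410,187))]); print(P,P.mean(0))
print([np.linalg.norm(P[i]-P[i-1]) for i in range(4)], [np.degrees(np.arctan2(*(P[i]-P[i-1])[[1,0]])) for i in range(4)])
print('griptop',atz(p0,(570,168),.176),'pad',atz(p0,(492,150),.155))
for q in('sprayer','trigger_pad'):
    for dd in r.search_frame('wrist',q):
        w=toW(p,dd['at']); print(q,round(dd['conf'],2),w,proj(p,w).round())
cv2.imwrite('pics/w10c.png',cv2.resize(im[60:300,200:520],(800,600),interpolation=cv2.INTER_CUBIC))
E
```

```text
tcp_pos: [0.424, -0.4195, 0.2034]
ft_force: [0.6, -0.0, -0.5]
finger_gap: 1.002
grasp_force: 0.0
[[ 0.567  -0.4207  0.014 ]
 [ 0.536  -0.4983  0.014 ]
 [ 0.4457 -0.4669  0.014 ]
 [ 0.4749 -0.3851  0.014 ]] [ 0.5059 -0.4428  0.014 ]
[np.float64(0.09874947142029167), np.float64(0.0835041998411622), np.float64(0.09556164337636451), np.float64(0.08680137105551593)] [np.float64(-21.13504676592723), np.float64(-111.79546912722536), np.float64(160.827565242059), np.float64(70.37102613962753)]
griptop [ 0.5061 -0.4415  0.176 ] pad [ 0.5151 -0.4027  0.155 ]
sprayer 0.62 [ 0.5099 -0.4306  0.0154] [330. 119.]
trigger_pad 0.57 [ 0.5149 -0.4109  0.1405] [304. 101.]
```

View pics/w10c.png

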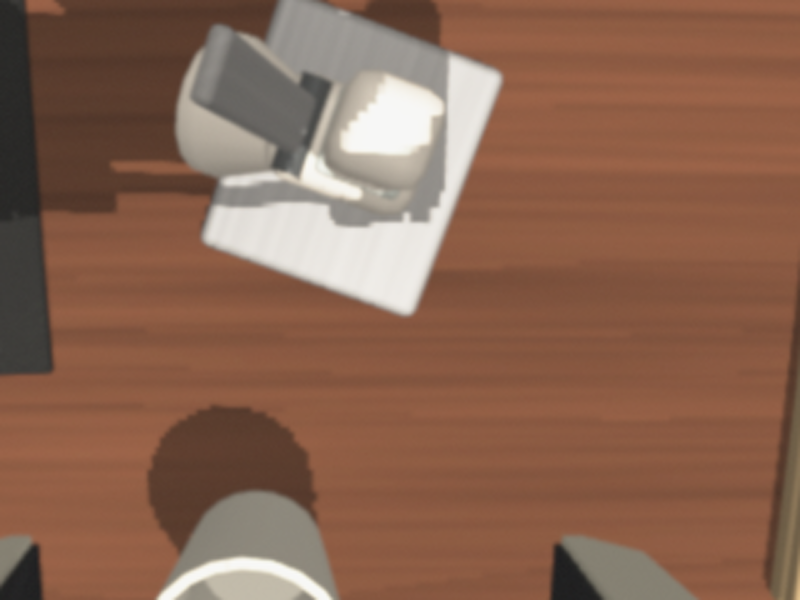

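The second view shows the grip top at crop (388,130), which is picture pixel (355,112), and the trigger end at crop (208,65). The base corners are at crop (500,75), (410,315) and (203,240).

```bash
python3 - <<'E'
from h import *
import pickle
np.set_printoptions(precision=4,suppress=True)
p0,p=pickle.load(open('ps.pkl','rb'))
print('grip',tri((p0,(570,168)),(p,(355,112))), atz(p,(355,112),.176))
P=np.array([atz(p,u,.014) for u in((313,60),(400,90),(364,186),(281.2,156))]); print(P,P.mean(0))
print([np.degrees(np.arctan2(*(P[i]-P[j])[[1,0]])) for i,j in((0,3),(1,2),(3,2),(0,1))])
print('trig end',atz(p,(283.5,86),.170))
E
```

```text
grip [ 0.5061 -0.4403  0.1779] [ 0.5061 -0.4404  0.176 ]
[[ 0.5631 -0.415   0.014 ]
 [ 0.5367 -0.4967  0.014 ]
 [ 0.4462 -0.4649  0.014 ]
 [ 0.4754 -0.3838  0.014 ]] [ 0.5054 -0.4401  0.014 ]
[np.float64(-19.626041547693948), np.float64(-19.369767534590547), np.float64(70.15202904930729), np.float64(72.0527448056741)]
trig end [ 0.5206 -0.4008  0.17  ]
```

```bash
python3 -m handwheel '[[42,8,0,0],[42,9,0,0],[0,0,0,0.115],[0,0,0,0.115],[0,0,0,0.116]]' | egrep 'pos|rot|force';python3 -m handwheel '[[0,0,0,0],[0,0,0,0],[0,0,0,0]]' | egrep 'pos|rot|gap'; python3 -c "
from h import *
t,R=yaw(); a=np.radians(-19.8); y=np.array([-np.sin(a),np.cos(a),0]); d=np.array([.506,-.441,0])+.005*y-t; print((R.T@d*1000).round(1),np.degrees(np.arctan2(R[1,0],R[0,0])))"
```

```text
tcp_pos: [0.5096, -0.4344, 0.2039]
eef_rot: [0.985, -0.173, -0.0, -0.0]
ft_force: [-0.8, -0.1, -0.3]
grasp_force: 0.0
tcp_pos: [0.5087, -0.4356, 0.2043]
eef_rot: [0.985, -0.171, 0.0, 0.0]
finger_gap: 0.998
[ -0.8   0.9 204.3] -19.665657574097185
```

Aligned. Next I descend to TCP z ≈ 0.115 and squeeze.

```bash
python3 -m handwheel '[[-1,1,30,0],[0,0,30,0],[0,0,20,0],[0,0,9,0],[0,0,0,0]]' | egrep 'pos|force'; python3 -m handwheel '[[0,0,0,0],[0,0,0,0],[0,0,0,0],[0,0,0,0]]' -1 30 | egrep 'gap|force'; for i in 1 2 3 4; do python3 -m handwheel '[[0,0,0,0],[0,0,0,0]]' | egrep 'time|pos|gap|force'; done; python3 -c "
from h import *
im,p=cap('side'); cv2.imwrite('pics/s5.png',cv2.resize(im[140:260,360:480],(600,600),interpolation=cv2.INTER_CUBIC))"
```

```text
tcp_pos: [0.5066, -0.4361, 0.1138]
ft_force: [0.7, -0.1, 0.3]
grasp_force: 0.0
ft_force: [2.7, 4.7, 4.9]
finger_gap: 0.706
grasp_force: 2.6
time: 35.3
tcp_pos: [0.5081, -0.4358, 0.1161]
ft_force: [3.0, 5.9, 4.2]
finger_gap: 0.535
grasp_force: 3.2
time: 35.5
tcp_pos: [0.5084, -0.435, 0.1162]
ft_force: [-2.4, -4.3, 0.0]
finger_gap: 0.369
grasp_force: 30.6
time: 35.7
tcp_pos: [0.5084, -0.435, 0.1162]
ft_force: [2.7, 7.6, 5.6]
finger_gap: 0.373
grasp_force: 30.0
time: 35.9
tcp_pos: [0.5084, -0.435, 0.1162]
ft_force: [3.2, 6.9, 6.5]
finger_gap: 0.37
grasp_force: 30.0
```

View pics/s5.png

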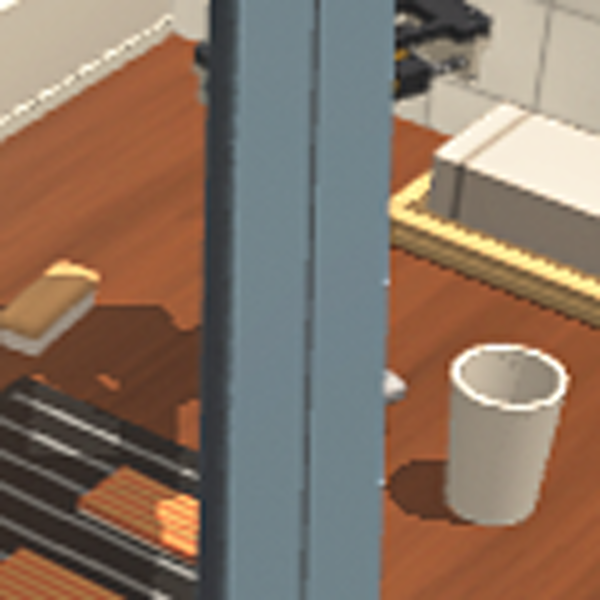

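The side view is blocked by the arm, but the 34 mm gap at 30 N matches the 35 mm squeezed size. Holding.

```bash
for i in 1 2 3 4 5 6 7; do python3 -m handwheel '[[0,0,0,0],[0,0,0,0],[0,0,0,0],[0,0,0,0],[0,0,0,0]]' | egrep 'time|gap|grasp'|tr '\n' ' '; done; python3 - <<'E'
from h import *
im,p=cap('wrist')
for d in r.regions_of('wrist','tile1'):
    print(round(d['conf'],2),rect(p,d['region'],.016))
E
```

```text
time: 36.45 finger_gap: 0.367 grasp_force: 30.0 time: 36.95 finger_gap: 0.367 grasp_force: 30.0 time: 37.45 finger_gap: 0.368 grasp_force: 30.0 time: 37.95 finger_gap: 0.367 grasp_force: 30.0 time: 38.45 finger_gap: 0.369 grasp_force: 30.0 time: 38.95 finger_gap: 0.366 grasp_force: 30.0 time: 39.45 finger_gap: 0.364 grasp_force: 30.0 0.72 (array([ 448.54092407, -135.99771118]), (48.84589385986328, 48.74943542480469), -19.69896697998047)
0.57 (array([ 522.33300781, -238.96873474]), (57.45811080932617, 31.546478271484375), -86.37923169136047)
```

```bash
python3 -m handwheel '[[0,0,0,0],[0,0,0,0],[0,0,0,0],[0,0,0,0],[0,0,0,0]]' 1 30| egrep 'gap|force'; python3 -m handwheel '[[0,0,0,0],[0,0,0,0],[0,0,-20,0],[0,0,-35,0],[0,0,-40,0]]' | egrep 'pos|gap|force'
python3 -m handwheel '[[0,0,0,-0.115],[0,0,0,-0.115],[0,0,0,-0.115],[-30,-40,0,0],[-30,-40,0,0]]'|egrep 'pos|rot'; python3 -m handwheel '[[-20,-40,0,0],[0,-40,0,0],[0,-40,0,0],[0,0,0,0],[0,0,0,0]]'|egrep 'pos|rot';python3 b.py w11 .016
```

```text
ft_force: [0.6, 3.2, -1.6]
finger_gap: 0.749
grasp_force: 1.7
tcp_pos: [0.506, -0.4374, 0.2102]
ft_force: [0.6, -1.0, 0.1]
finger_gap: 1.005
grasp_force: 0.0
tcp_pos: [0.4462, -0.3577, 0.2088]
eef_rot: [1.0, -0.001, -0.001, 0.0]
tcp_pos: [0.4276, -0.2374, 0.2111]
eef_rot: [1.0, -0.0, 0.001, 0.001]
tcp [ 0.4277 -0.2381  0.2108] yaw -0.06072067826619528
0.95 hue [ 11. 125. 175.] (array([ 481.9314, -125.1463]), (100.94705200195312, 53.4847412109375), 0.11049751192331314)
0.89 hue [ 82.  83. 236.] (array([ 314.2813, -194.9541]), (69.97975158691406, 51.44334411621094), 13.60495376586914)
0.85 hue [ 10. 128. 171.] (array([482.8851, -16.0482]), (100.41114807128906, 54.6455192565918), -2.5469207763671875)
0.84 hue [ 13. 118. 244.] (array([ 485.4147, -236.0846]), (100.26689147949219, 51.586936950683594), -0.09360504150390625)
0.43 hue [ 87. 140. 109.] (array([340.7513, 116.8243]), (22.15860939025879, 4.909933567047119), -12.775550842285156)
```

```bash
python3 -m handwheel '[[4,-44,0,0],[4,-44,0,0],[4,-44,0,0],[4,-45,0,0],[5,-45,0,0]]' 0.4| egrep 'pos|gap'; python3 -m handwheel '[[0,0,45,0],[0,0,45,0],[0,0,45,0],[0,0,0,0],[0,0,0,0]]' | egrep 'pos|gap'; python3 b.py w12 .016
```

```text
tcp_pos: [0.4494, -0.0148, 0.2101]
finger_gap: 0.703
tcp_pos: [0.4491, -0.0157, 0.0752]
finger_gap: 0.699
tcp [ 0.4503 -0.016   0.0765] yaw -0.1383101611255633
0.95 hue [ 16. 101. 247.] (array([ 483.9104, -216.6524]), (103.94232940673828, 42.09130859375), 10.962143898010254)
0.87 hue [ 15. 112. 213.] (array([483.098 , -14.2401]), (100.32748413085938, 50.936031341552734), -2.1761856079101562)
0.56 hue [ 17.  97. 247.] (array([ 482.6779, -122.1475]), (100.49578857421875, 54.012229919433594), 0.4801289439201355)
```

```bash
python3 -m handwheel '[[0,-1,45,0],[0,0,40,0],[0,0,13,0],[0,0,0,0],[0,0,0,0]]' | egrep 'pos|force'; python3 -m handwheel '[[0,0,0,0],[0,0,0,0],[0,0,0,0],[0,0,0,0]]' -1 8 | egrep 'pos|gap|force'
```

```text
tcp_pos: [0.4508, -0.0146, -0.0212]
ft_force: [0.7, -0.7, 1.0]
grasp_force: 0.0
tcp_pos: [0.4499, -0.0141, -0.0217]
ft_force: [-0.2, 0.6, 7.4]
finger_gap: 0.537
grasp_force: 8.0
```

```bash
python3 -m handwheel '[[2,0,-12,0],[3,0,-12,0],[6,0,-13,0],[8,0,-13,0],[0,0,0,0]]' | egrep 'pos|gap|force'; python3 -c "
from h import *
im,p=cap('wrist','w13'); cv2.imwrite('pics/w13c.png',im[60:420,120:520])
im,p=cap('side','s13'); t,_=yaw(); u=proj(p,t).astype(int); print(u); cv2.imwrite('pics/s13c.png',np.hstack([cv2.resize(im[u[1]-90:u[1]+60,u[0]-75:u[0]+75],(400,400),interpolation=cv2.INTER_CUBIC),cv2.resize(cv2.imread('pics/w13c.png'),(400,360))[:360].repeat(1,0) if 0 else cv2.resize(cv2.imread('pics/w13c.png'),(400,400))]))"
```

```text
tcp_pos: [0.4702, -0.0143, 0.0289]
ft_force: [-0.3, -0.5, -1.4]
finger_gap: 0.533
grasp_force: 8.0
[353 275]
```

View pics/s13c.png

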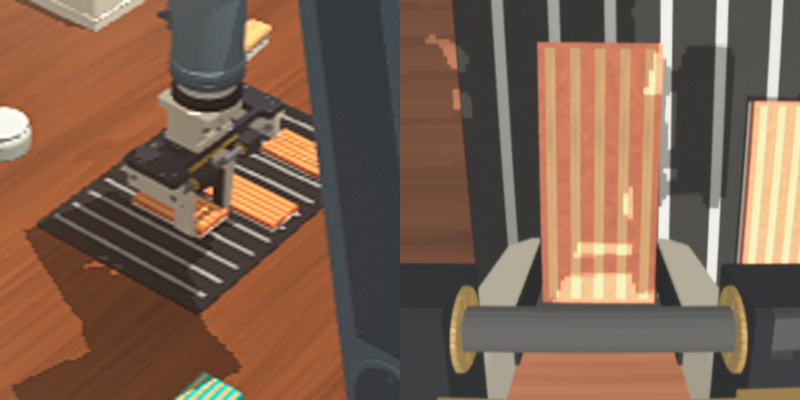

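The tile, at right-half pixel (600,170), stayed level in the pads, so I cut the grip to 3 N to let it swing.

```bash
python3 -m handwheel '[[0,0,0,0],[0,0,0,0],[0,0,0,0],[0,0,0,0],[0,0,0,0]]' -1 3 | egrep 'pos|gap|force'; python3 -c "
from h import *
im,p=cap('wrist','w14')
for d in r.regions_of('wrist','tile1'):
    g=d['region']; ys,xs=np.where(g); print(round(d['conf'],2),xs.min(),xs.max(),ys.min(),ys.max(),g.sum())"
```

```text
tcp_pos: [0.4675, -0.0138, 0.0269]
ft_force: [-0.1, 0.1, -1.1]
finger_gap: 0.534
grasp_force: 3.0
0.86 630 639 261 311 310
0.84 261 375 134 333 21184
0.75 460 568 146 296 13711
0.59 19 33 415 437 232
```

```bash
python3 -c "
from h import *
p={k:np.array(v) for k,v in r.camera_params('wrist').items()}; t,_=yaw()
g=t+[0,0,.027+.005]
for a in (0,15,30,36,45): print(a,proj(p,g+.084*np.array([np.cos(np.radians(a)),0,-np.sin(np.radians(a))])).round())"
```

```text
0 [317.  97.]
15 [317. 109.]
30 [317. 129.]
36 [317. 138.]
45 [317. 154.]
```

```bash
python3 -m handwheel '[[10,0,-12,0],[10,0,-9,0],[10,0,-7,0],[10,0,-4,0],[10,0,-3,0]]' | egrep 'pos|gap|force';python3 -m handwheel '[[0,0,0,0],[0,0,0,0]]' | egrep 'pos|gap|force'; python3 -c "
from h import *
im,p=cap('wrist','w15')
t,_=yaw(); g=t+[0,0,.032]
for a in (45,60,75,85,90,100): print(a,proj(p,g+.084*np.array([np.cos(np.radians(a)),0,-np.sin(np.radians(a))])).round())
for d in r.regions_of('wrist','tile1'):
    q=d['region']; ys,xs=np.where(q); print(round(d['conf'],2),xs.min(),xs.max(),ys.min(),ys.max(),q.sum())
a=cv2.imread('pics/w15.png')[100:460,120:520]
im,p=cap('side'); u=proj(p,t).astype(int); cv2.imwrite('pics/s15c.png',np.hstack([cv2.resize(im[u[1]-70:u[1]+50,u[0]-60:u[0]+60],(400,400),interpolation=cv2.INTER_CUBIC),cv2.resize(a,(400,400))]))"
```

```text
tcp_pos: [0.5183, -0.0139, 0.0623]
ft_force: [0.4, -0.7, -0.1]
finger_gap: 0.538
grasp_force: 3.0
tcp_pos: [0.5172, -0.0137, 0.0616]
ft_force: [0.1, 0.5, -0.6]
finger_gap: 0.532
grasp_force: 3.0
45 [317. 155.]
60 [317. 183.]
75 [317. 213.]
85 [317. 234.]
90 [317. 245.]
100 [317. 266.]
0.91 260 375 194 334 13939
0.86 440 525 220 298 6047
0.74 590 639 218 331 4626
```

View pics/s15c.png

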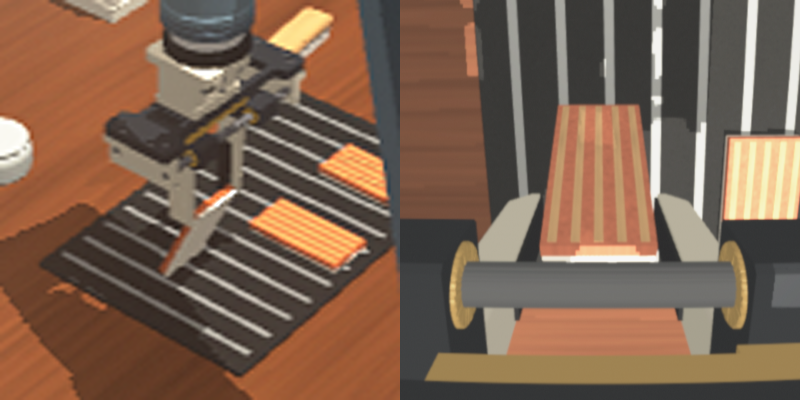

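```bash
python3 -m handwheel '[[0,0,6,0],[0,0,5,0],[7,0,-2,0],[7,0,-2,0],[7,0,-1,0]]' | egrep 'pos|gap|force';python3 -m handwheel '[[7,0,-1,0],[7,0,0,0],[0,0,0,0],[0,0,0,0]]' | egrep 'pos|gap|force'; cat > c.py <<'E'
from h import *
import sys
im,p=cap('wrist')
t,_=yaw(); g=t+[0,0,.032]
for a in (50,60,70,80,90,100,110): print(a,proj(p,g+.084*np.array([np.cos(np.radians(a)),0,-np.sin(np.radians(a))])).round()[1],end='; ')
a=im[100:460,120:520]
im,p=cap('side'); u=proj(p,t).astype(int); cv2.imwrite(f'pics/{sys.argv[1]}.png',np.hstack([cv2.resize(im[u[1]-70:u[1]+50,u[0]-60:u[0]+60],(400,400),interpolation=cv2.INTER_CUBIC),cv2.resize(a,(400,400))]))
E
python3 c.py s16c
```

```text
tcp_pos: [0.5399, -0.0139, 0.0564]
ft_force: [0.1, 0.3, -0.7]
finger_gap: 0.536
grasp_force: 3.0
tcp_pos: [0.5526, -0.0138, 0.0568]
ft_force: [-0.4, 0.0, -1.9]
finger_gap: 0.538
grasp_force: 3.0
50 164.0; 60 183.0; 70 203.0; 80 223.0; 90 245.0; 100 266.0; 110 288.0;
```

View pics/s16c.png

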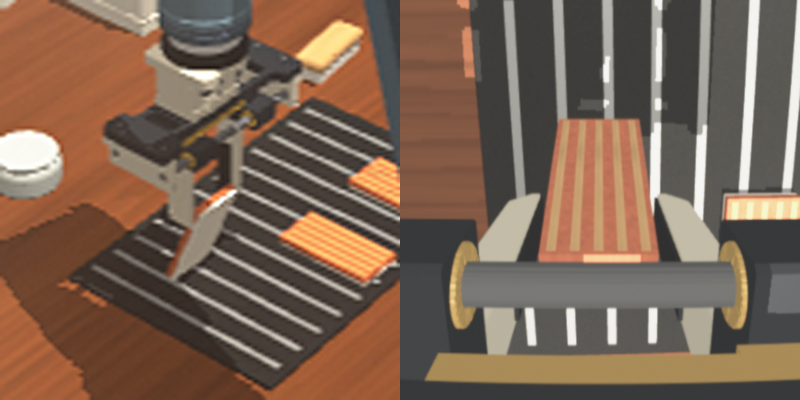

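```bash
python3 -m handwheel '[[0,0,-15,0],[-25,0,0,0],[-22,0,0,0],[0,0,10,0],[0,0,9,0]]' | egrep 'pos|gap|force';python3 -m handwheel '[[0,0,2,0],[0,0,0,0],[6,0,-1,0],[6,0,-1,0],[6,0,-1,0]]' | egrep 'pos|gap|force';python3 -m handwheel '[[6,0,0,0],[6,0,0,0],[6,0,0,0],[0,0,0,0]]' | egrep 'pos|gap|force'; python3 -c "
from h import *
im,p=cap('wrist','w17')
t,_=yaw(); g=t+[0,0,.032]
for a in (60,70,80,90,100,110): print(a,proj(p,g+.084*np.array([np.cos(np.radians(a)),0,-np.sin(np.radians(a))])).round()[1],end='; ')
for d in r.regions_of('wrist','tile1'):
    q=d['region']; ys,xs=np.where(q); print(round(d['conf'],2),xs.min(),xs.max(),ys.min(),ys.max(),q.sum())"
```

```text
tcp_pos: [0.5061, -0.0139, 0.0529]
ft_force: [-0.5, -0.6, 4.5]
finger_gap: 0.536
grasp_force: 3.0
tcp_pos: [0.5248, -0.0139, 0.0542]
ft_force: [-0.4, 0.1, -0.8]
finger_gap: 0.539
grasp_force: 3.0
tcp_pos: [0.5427, -0.014, 0.0541]
ft_force: [0.1, 0.5, -0.2]
finger_gap: 0.542
grasp_force: 3.0
60 183.0; 70 203.0; 80 224.0; 90 245.0; 100 267.0; 110 289.0; 0.82 258 378 219 335 11703
0.78 443 526 260 297 2903
0.63 595 639 255 389 3109
```

```bash
python3 -m handwheel '[[0,0,-15,0],[-10,0,-10,0],[-20,0,0,0],[-20,0,0,0],[-20,0,0,0]]' | egrep 'pos|gap|force';python3 -m handwheel '[[-15,0,0,0],[-8,0,0,0],[0,0,0,0],[45,0,0,0],[35,0,0,0]]' | egrep 'pos|gap|force';python3 -m handwheel '[[22,0,0,0],[12,0,0,0],[5,0,0,0],[0,0,0,0]]' | egrep 'pos|gap|force'; cat > d.py <<'E'
from h import *
im,p=cap('wrist','wd')
t,_=yaw(); g=t+[0,0,.032]
for a in (60,70,80,90,100,110): print(a,proj(p,g+.084*np.array([np.cos(np.radians(a)),0,-np.sin(np.radians(a))])).round()[1],end='; ')
for d in r.regions_of('wrist','tile1'):
    q=d['region']; ys,xs=np.where(q); print(round(d['conf'],2),xs.min(),xs.max(),ys.min(),ys.max(),q.sum())
E
python3 d.py
```

```text
tcp_pos: [0.4701, -0.0137, 0.0794]
ft_force: [-0.8, 0.2, -1.9]
finger_gap: 0.539
grasp_force: 3.0
tcp_pos: [0.5308, -0.0141, 0.0797]
ft_force: [0.9, -0.5, -0.6]
finger_gap: 0.537
grasp_force: 3.0
tcp_pos: [0.5675, -0.0138, 0.0787]
ft_force: [0.3, -0.8, -0.2]
finger_gap: 0.537
grasp_force: 3.0
60 183.0; 70 203.0; 80 224.0; 90 245.0; 100 267.0; 110 289.0; 0.95 431 504 282 317 1164
0.61 575 639 278 395 2893
0.56 257 379 250 336 8846
```

```bash
python3 -m handwheel '[[-4,0,3,0],[-8,0,4,0],[-10,0,5,0],[-8,0,4,0],[-3,0,2,0]]' | egrep 'pos|gap|force';python3 -m handwheel '[[0,0,2,0],[7,0,1,0],[8,0,2,0],[8,0,3,0],[8,0,4,0]]' | egrep 'pos|gap|force'; python3 d.py
```

```text
tcp_pos: [0.5328, -0.0136, 0.0605]
ft_force: [0.1, -0.3, -0.8]
finger_gap: 0.54
grasp_force: 3.0
tcp_pos: [0.5676, -0.0141, 0.0494]
ft_force: [0.0, 0.1, 4.7]
finger_gap: 0.534
grasp_force: 3.0
60 181.0; 70 201.0; 80 222.0; 90 243.0; 100 265.0; 110 287.0; 0.67 256 380 262 335 7624
0.41 622 625 387 396 27
```

```bash
python3 -m handwheel '[[8,0,5,0],[8,0,6,0],[8,0,7,0],[7,0,8,0],[0,0,0,0]]' | egrep 'pos|gap|force'; python3 c.py s18c
```

```text
tcp_pos: [0.5971, -0.0139, 0.0216]
ft_force: [1.0, 0.3, 1.9]
finger_gap: 0.532
grasp_force: 3.0
50 164.0; 60 184.0; 70 204.0; 80 224.0; 90 246.0; 100 267.0; 110 289.0;
```

View pics/s18c.png

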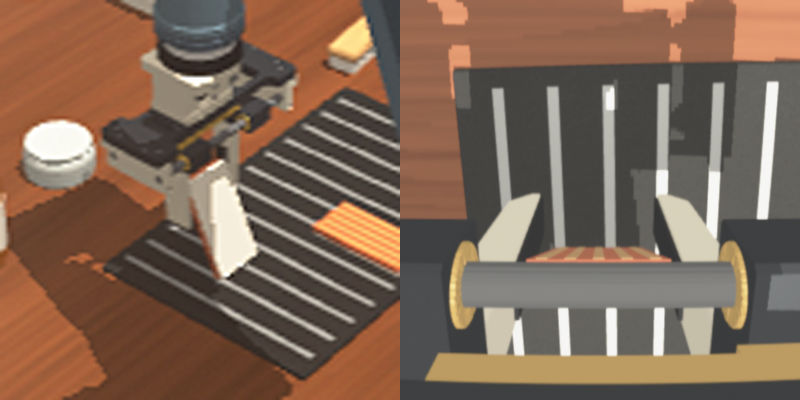

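```bash
python3 -m handwheel '[[7,0,2,0],[7,0,4,0],[6,0,6,0],[4,0,7,0],[0,0,0,0]]' | egrep 'pos|gap|force'; python3 c.py s19c
```

```text
tcp_pos: [0.6206, -0.0139, 0.0028]
ft_force: [0.3, 0.4, 0.2]
finger_gap: 0.541
grasp_force: 3.0
50 164.0; 60 183.0; 70 203.0; 80 224.0; 90 245.0; 100 267.0; 110 289.0;
```

View pics/s19c.png

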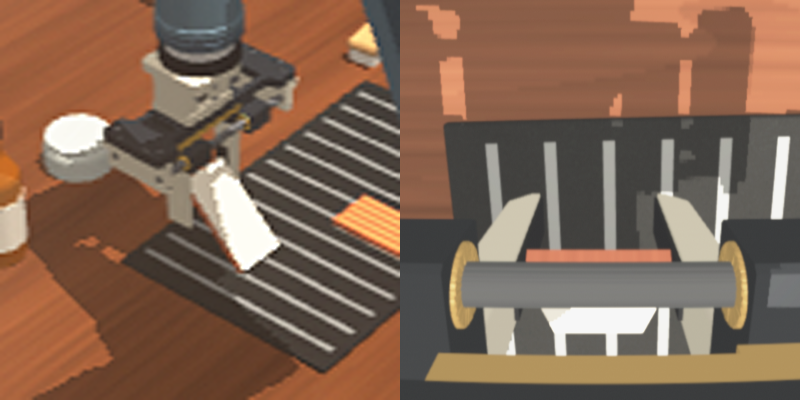

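The picture shows the tile about 45° past vertical, with the white glaze (800-scale pixel (235,225)) coming up. I'll lay it down, and from here I check with numbers only because all 14 views are used.

```bash
python3 -m handwheel '[[6,0,4,0],[5,0,6,0],[3,0,6,0],[1,0,5,0],[0,0,2,0]]' | egrep 'pos|gap|force'; python3 -m handwheel '[[0,0,1,0],[0,0,0,0],[0,0,0,0]]' 0.4| egrep 'pos|gap|force'; python3 -m handwheel '[[0,0,-5,0],[0,0,-30,0],[-30,0,-45,0],[-45,0,-45,0],[-45,0,-45,0]]'| egrep 'pos|gap|force'; python3 -m handwheel '[[-40,0,0,0],[0,0,0,0],[0,0,0,0]]'| egrep 'pos'
cat > e.py <<'E'
from h import *
np.set_printoptions(precision=1,suppress=True)
for c in ('wrist','top'):
    im,p=cap(c,'e_'+c); hsv=cv2.cvtColor(im,cv2.COLOR_BGR2HSV); print(c)
    for d in r.regions_of(c,'tile1'):
        g=d['region'].astype(np.uint8); g=cv2.erode(g,np.ones((3,3)))>0; q=rect(p,d['region'],.016)
        if .39<q[0][0]/1000<.7 and -.35<q[0][1]/1000<.1: print(round(d['conf'],2),'HSV',np.median(hsv[g],0),q[0],np.array(q[1]),round(q[2],1))
E
python3 e.py
```

```text
tcp_pos: [0.6354, -0.0139, -0.0199]
ft_force: [-0.7, 0.2, 0.0]
finger_gap: 0.538
grasp_force: 3.0
tcp_pos: [0.6356, -0.014, -0.0198]
ft_force: [0.4, -0.3, 1.3]
finger_gap: 0.692
grasp_force: 0.0
tcp_pos: [0.5363, -0.0139, 0.1291]
ft_force: [0.0, -0.3, 0.0]
finger_gap: 0.7
grasp_force: 0.0
tcp_pos: [0.4972, -0.0138, 0.1285]
wrist
0.94 HSV [ 15. 108. 246.] [ 458.9 -265.2] [83.3 57.6] 1.6
0.9 HSV [ 23.  16. 238.] [599.7 -14.1] [100.2  50.9] -0.5
0.67 HSV [ 16. 105. 247.] [ 482.9 -122.2] [101.5  52.7] 0.5
top
0.87 HSV [ 12. 160. 201.] [ 481.2 -129.4] [98.1 40.8] -1.0
0.72 HSV [ 12. 163. 198.] [ 449.1 -267.1] [100.8  52.1] 2.4
```

Tile A now lies flat with glaze up at (0.600, -0.014). The right-hand tile was knocked to (0.449, -0.267) but is still on the mat. Next is the middle tile.

```bash
python3 -m handwheel '[[-24,36,0,0],[-24,36,0,0],[0,37,40,0],[0,0,40,0],[0,0,40,0]]' | egrep 'pos|gap|force'; python3 -m handwheel '[[0,0,20,0],[0,0,9,0],[0,0,1,0],[0,0,0,0]]' | egrep 'pos|gap|force'; python3 -m handwheel '[[0,0,0,0],[0,0,0,0],[0,0,0,0],[0,0,0,0]]' -1 4 | egrep 'pos|gap|force'
```

```text
tcp_pos: [0.4503, -0.1215, 0.0094]
ft_force: [-0.5, -0.4, -0.6]
finger_gap: 0.702
grasp_force: 0.0
tcp_pos: [0.4501, -0.1201, -0.0189]
ft_force: [0.5, 0.6, -0.1]
finger_gap: 0.7
grasp_force: 0.0
tcp_pos: [0.45, -0.1202, -0.0184]
ft_force: [0.1, -0.9, 4.4]
finger_gap: 0.542
grasp_force: 4.0
```

```bash
python3 -m handwheel '[[0,0,0,0],[0,0,3,0],[0,0,0,0]]' 0.35 | egrep 'pos|gap|force'; python3 -m handwheel '[[0,0,0,0],[0,0,0,0],[0,0,0,0],[0,0,0,0]]' -1 4 | egrep 'pos|gap|force'; python3 -m handwheel '[[0,0,-10,0],[0,0,-30,0],[0,0,-35,0],[0,0,-25,0],[0,0,0,0]]' | egrep 'pos|gap|force'; sed -i 's/(60,70/(0,30,50,60,70/' d.py; python3 d.py
```

```text
tcp_pos: [0.4485, -0.1194, -0.0229]
ft_force: [0.6, 0.4, -0.7]
finger_gap: 0.668
grasp_force: 0.0
tcp_pos: [0.449, -0.1196, -0.0224]
ft_force: [0.5, 0.1, 0.1]
finger_gap: 0.539
grasp_force: 4.0
tcp_pos: [0.4518, -0.1211, 0.0817]
ft_force: [0.2, 0.3, -1.3]
finger_gap: 0.538
grasp_force: 4.0
0 101.0; 30 132.0; 50 165.0; 60 184.0; 70 204.0; 80 225.0; 90 246.0; 100 267.0; 110 289.0; 0.96 368 410 377 419 1255
0.9 484 565 170 296 8951
0.66 260 377 230 331 10289
```

```bash
python3 -m handwheel '[[45,0,0,0],[35,0,0,0],[18,0,0,0],[8,0,0,0],[3,0,0,0]]' -1 3 | egrep 'pos|gap|force'; python3 -m handwheel '[[0,0,0,0]]' | egrep 'pos|gap|force'; python3 d.py
```

```text
tcp_pos: [0.5573, -0.1193, 0.076]
ft_force: [0.4, -0.3, -0.8]
finger_gap: 0.537
grasp_force: 3.0
tcp_pos: [0.5569, -0.1195, 0.0766]
ft_force: [0.5, 1.1, -2.7]
finger_gap: 0.535
grasp_force: 3.0
0 98.0; 30 129.0; 50 163.0; 60 183.0; 70 203.0; 80 223.0; 90 245.0; 100 266.0; 110 288.0; 0.71 260 377 226 330 10472
0.69 116 205 99 251 11714
```

```bash
python3 -m handwheel '[[-8,0,0,0],[-16,0,0,0],[-24,0,0,0],[-28,0,0,0],[-24,0,0,0]]' | egrep 'pos'; python3 -m handwheel '[[-18,0,0,0],[-12,0,0,0],[-6,0,0,0],[0,0,0,0],[0,0,0,0]]' | egrep 'pos';python3 -m handwheel '[[48,0,0,0],[38,0,0,0],[30,0,0,0],[23,0,0,0],[17,0,0,0]]' | egrep 'pos'; python3 -m handwheel '[[12,0,0,0],[8,0,0,0],[4,0,0,0],[0,0,0,0],[0,0,0,0]]' | egrep 'pos|gap'; python3 d.py
```

```text
tcp_pos: [0.4556, -0.1193, 0.0777]
tcp_pos: [0.4228, -0.12, 0.0779]
tcp_pos: [0.5806, -0.1197, 0.0771]
tcp_pos: [0.6017, -0.1198, 0.0775]
finger_gap: 0.535
0 98.0; 30 129.0; 50 163.0; 60 182.0; 70 202.0; 80 223.0; 90 244.0; 100 266.0; 110 288.0; 0.91 124 209 169 307 9554
0.56 260 375 228 327 9845
```

```bash
python3 -m handwheel '[[-8,0,0,0],[-18,0,0,0],[-28,0,0,0],[-28,0,0,0],[-18,0,0,0]]' | egrep 'pos'; python3 -m handwheel '[[-8,0,0,0],[0,0,8,0],[0,0,8,0],[0,0,4,0],[0,0,0,0]]' | egrep 'pos|force'; for i in 1 2; do python3 -m handwheel '[[0,0,2,0],[0,0,0,0]]' | egrep 'pos|ft'; done; python3 -m handwheel '[[5,0,0,0],[5,0,0,0],[5,0,0,0],[5,0,0,0],[0,0,0,0]]' | egrep 'pos|ft'; python3 d.py
```

```text
tcp_pos: [0.4992, -0.1193, 0.0776]
tcp_pos: [0.4946, -0.1198, 0.0569]
ft_force: [-0.2, -0.4, -1.1]
grasp_force: 3.0
tcp_pos: [0.4945, -0.1198, 0.0555]
ft_force: [-0.2, -1.3, 0.5]
tcp_pos: [0.4943, -0.1198, 0.0537]
ft_force: [0.0, 0.0, 1.3]
tcp_pos: [0.5148, -0.1197, 0.0534]
ft_force: [-0.7, 0.5, -0.9]
0 99.0; 30 130.0; 50 164.0; 60 183.0; 70 203.0; 80 224.0; 90 245.0; 100 267.0; 110 289.0; 0.95 89 190 19 195 15170
0.93 501 579 269 299 2045
0.91 257 379 260 335 7894
```

```bash
python3 -m handwheel '[[8,0,3,0],[8,0,4,0],[7,0,5,0],[6,0,5,0],[5,0,6,0]]' | egrep 'pos|ft'; python3 -m handwheel '[[5,0,6,0],[4,0,6,0],[4,0,7,0],[0,0,0,0]]' | egrep 'pos|ft|gap'; python3 d.py; python3 -c "
from h import *
im=cv2.imread('pics/wd.png'); h=cv2.cvtColor(im,cv2.COLOR_BGR2HSV)
for v in range(200,420,10): print(v,h[v,318],end=' ')"
```

```text
tcp_pos: [0.5494, -0.1199, 0.0304]
ft_force: [2.8, 0.8, 4.3]
tcp_pos: [0.5599, -0.1195, 0.0098]
ft_force: [-0.2, -0.6, -0.7]
finger_gap: 0.539
0 98.0; 30 129.0; 50 164.0; 60 183.0; 70 203.0; 80 223.0; 90 245.0; 100 266.0; 110 288.0; 0.7 250 385 289 387 6766
0.6 47 171 91 292 20477
200 [20 14 54] 210 [20 14 55] 220 [30 14 54] 230 [30  9 55] 240 [30 14 53] 250 [30  9 54] 260 [20 14 56] 270 [20 14 56] 280 [20 14 56] 290 [  8 135 181] 300 [  8 136 191] 310 [ 22  20 231] 320 [ 23  27 221] 330 [ 24  28 220] 340 [30  6 90] 350 [ 20   7 104] 360 [ 23   9 110] 370 [ 20   7 108] 380 [  0   0 247] 390 [24 16 80] 400 [20 19 82] 410 [25 19 81]
```

```bash
python3 -m handwheel '[[6,0,4,0],[6,0,5,0],[5,0,6,0],[3,0,6,0],[1,0,5,0]]' | egrep 'pos|ft'; python3 -m handwheel '[[1,0,4,0],[0,0,1,0],[0,0,0,0]]' | egrep 'pos|ft|gap';  python3 -m handwheel '[[0,0,0,0],[0,0,0,0],[0,0,0,0]]' 0.4| egrep 'pos|gap|force'; python3 -m handwheel '[[0,0,-5,0],[0,0,-30,0],[-30,0,-45,0],[-45,0,-45,0],[-45,0,-35,0]]'| egrep 'pos|gap|force'; python3 e.py
```

```text
tcp_pos: [0.5828, -0.1199, -0.0149]
ft_force: [0.7, -0.2, -0.3]
tcp_pos: [0.5827, -0.1197, -0.0196]
ft_force: [1.1, 0.1, -0.2]
finger_gap: 0.536
tcp_pos: [0.5832, -0.1199, -0.019]
ft_force: [0.2, -0.3, 0.5]
finger_gap: 0.693
grasp_force: 0.0
tcp_pos: [0.4804, -0.12, 0.1255]
ft_force: [0.9, -0.5, 1.1]
finger_gap: 0.7
grasp_force: 0.0
wrist
0.83 HSV [ 22.  16. 238.] [ 550.7 -120.3] [99.1 49.9] 0.1
0.83 HSV [ 22.  20. 230.] [599.1 -15.8] [99.1 53.5] -0.5
0.79 HSV [ 16. 102. 247.] [ 449.4 -267. ] [101.9  53.2] 2.4
top
0.9 HSV [ 19.  42. 170.] [599.2 -15. ] [97.1 46.7] -0.1
0.88 HSV [ 12. 157. 198.] [ 447.7 -272.2] [98.1 46.2] -1.5
0.46 HSV [ 19.  42. 165.] [ 582.  -105.1] [31.6 15.5] -0.7
```

```bash
python3 -m handwheel '[[-22,37,0,-0.042],[-22,37,0,0],[-22,37,0,0],[0,38,20,0],[0,0,20,0]]' | egrep 'pos'; python3 -m handwheel '[[0,0,0,0],[0,0,0,0]]' | egrep 'pos|gap|force'; python3 b.py w20 .016 | egrep 'tcp|hue. \[ ?1[0-9]'
```

```text
tcp_pos: [0.4201, -0.2759, 0.0823]
tcp_pos: [0.4189, -0.2697, 0.0822]
ft_force: [-0.9, -0.1, 0.3]
finger_gap: 0.7
grasp_force: 0.0
tcp [ 0.4195 -0.2698  0.083 ] yaw 2.3843831801811946
```

```bash
python3 b.py w21 .016; python3 -c "
from h import *
im=cv2.imread('pics/w21.png');h=cv2.cvtColor(im,cv2.COLOR_BGR2HSV)
p={k:np.array(v) for k,v in r.camera_params('wrist').items()}
# orange pixels row by row
m=cv2.inRange(h,(5,85,150),(19,190,255)); 
for v in (110,140,170,200,230): 
    u=np.where(m[v]>0)[0]; u=u[(u>180)&(u<460)]; print(v,u.min() if len(u) else None,u.max() if len(u) else None,[atz(p,(x,v),.016)[:2].round(4) for x in (u.min(),u.max())] if len(u) else '')"
```

```text
tcp [ 0.4199 -0.2701  0.0839] yaw 2.416356318010706
0.8 hue [ 12. 120. 243.] (array([ 448.5526, -269.5743]), (99.48114013671875, 50.011566162109375), 2.5395007133483887)
0.76 hue [ 82.  91. 233.] (array([ 286.2057, -208.2349]), (52.02960968017578, 38.970157623291016), -88.14568758010864)
0.72 hue [ 23.  28. 218.] (array([ 534.8738, -122.7229]), (70.02193450927734, 54.55070495605469), -0.0644989013671875)
110 423 459 [array([ 0.5092, -0.3353]), array([ 0.5106, -0.3591])]
140 281 456 [array([ 0.4859, -0.2433]), array([ 0.4913, -0.3594])]
170 282 459 [array([ 0.4662, -0.2444]), array([ 0.4717, -0.3638])]
200 282 459 [array([ 0.4459, -0.2448]), array([ 0.4513, -0.3663])]
230 283 459 [array([ 0.4249, -0.2459]), array([ 0.4302, -0.3691])]
```

```bash
python3 -m handwheel '[[-5,0,40,0],[0,0,40,0],[0,0,20,0],[0,0,6,0],[0,0,0,0]]' | egrep 'pos|force'; python3 -m handwheel '[[0,0,0,0],[0,0,0,0],[0,0,0,0],[0,0,0,0]]' -1 4 | egrep 'pos|gap|force'
```

```text
tcp_pos: [0.4143, -0.2703, -0.0226]
ft_force: [-0.6, -0.1, -0.3]
grasp_force: 0.0
tcp_pos: [0.415, -0.2714, -0.0215]
ft_force: [0.1, 1.1, 4.8]
finger_gap: 0.533
grasp_force: 4.0
```

```bash
python3 -m handwheel '[[0,0,-10,0],[0,0,-30,0],[0,0,-35,0],[0,-10,-25,0.042],[0,-10,0,0]]' | egrep 'pos|gap|force'; python3 -m handwheel '[[8,0,0,0],[16,0,0,0],[20,0,0,0],[14,0,0,0],[6,0,0,0]]' -1 3 | egrep 'pos|gap|force'; python3 d.py
```

```text
tcp_pos: [0.4156, -0.2524, 0.0811]
ft_force: [0.4, -0.1, -1.8]
finger_gap: 0.539
grasp_force: 4.0
tcp_pos: [0.4785, -0.2503, 0.076]
ft_force: [-0.3, 0.2, -1.0]
finger_gap: 0.536
grasp_force: 3.0
0 97.0; 30 128.0; 50 163.0; 60 182.0; 70 202.0; 80 223.0; 90 244.0; 100 266.0; 110 288.0; 0.89 73 166 52 210 12543
0.82 0 13 33 138 778
0.81 226 276 393 419 1032
0.69 260 376 248 331 8459
```

```bash
python3 -m handwheel '[[0,0,8,0],[0,0,8,0],[0,0,4,0],[0,0,2,0],[0,0,0,0]]' | egrep 'pos|ft'; python3 -m handwheel '[[5,0,0,0],[5,0,0,0],[5,0,0,0],[5,0,0,0],[0,0,0,0]]' | egrep 'pos|ft'; python3 d.py
```

```text
tcp_pos: [0.4774, -0.2506, 0.0552]
ft_force: [0.1, -0.0, -0.9]
tcp_pos: [0.4985, -0.2508, 0.0552]
ft_force: [-0.1, 1.0, -0.4]
0 99.0; 30 130.0; 50 164.0; 60 183.0; 70 203.0; 80 224.0; 90 245.0; 100 267.0; 110 289.0; 0.98 56 157 81 247 13920
0.98 258 379 253 336 8660
```

```bash
python3 -m handwheel '[[0,0,2,0],[5,0,0,0],[5,0,0,0],[5,0,0,0],[5,0,0,0]]' | egrep 'pos|ft'; python3 d.py
```

```text
tcp_pos: [0.5181, -0.2507, 0.0531]
ft_force: [-0.5, 0.2, -1.0]
0 95.0; 30 127.0; 50 162.0; 60 181.0; 70 201.0; 80 222.0; 90 243.0; 100 265.0; 110 287.0; 0.71 58 159 115 276 13384
0.58 257 379 270 335 6955
```

Past vertical now. I lay it over with the same sequence as the middle tile.

```bash
python3 -m handwheel '[[8,0,3,0],[8,0,4,0],[7,0,5,0],[6,0,5,0],[5,0,6,0]]' | egrep 'pos|ft'; python3 -m handwheel '[[5,0,6,0],[4,0,6,0],[4,0,7,0],[0,0,0,0]]' | egrep 'pos|ft|gap'; python3 d.py; python3 -c "
from h import *
im=cv2.imread('pics/wd.png'); h=cv2.cvtColor(im,cv2.COLOR_BGR2HSV)
for v in range(250,420,10): print(v,h[v,318],end=' ')"
```

```text
tcp_pos: [0.553, -0.251, 0.0301]
ft_force: [2.2, 0.1, 4.2]
tcp_pos: [0.5635, -0.25, 0.0093]
ft_force: [0.2, -0.0, -1.2]
finger_gap: 0.54
0 98.0; 30 129.0; 50 163.0; 60 182.0; 70 203.0; 80 223.0; 90 245.0; 100 266.0; 110 288.0; 0.7 252 384 288 392 7499
250 [30  9 56] 260 [20 14 55] 270 [20 14 56] 280 [20 14 56] 290 [  8 138 189] 300 [  8 138 189] 310 [ 23  18 235] 320 [  0   0 247] 330 [ 23  25 223] 340 [30  6 89] 350 [ 30   5 103] 360 [ 23   9 110] 370 [ 20   7 109] 380 [  0   0 247] 390 [  0   0 247] 400 [18 16 82] 410 [20 19 82]
```

```bash
python3 -m handwheel '[[6,0,4,0],[6,0,5,0],[5,0,6,0],[3,0,6,0],[1,0,5,0]]' | egrep 'pos|ft'; python3 -m handwheel '[[1,0,4,0],[0,0,1,0],[0,0,0,0]]' | egrep 'pos|ft|gap';  python3 -m handwheel '[[0,0,0,0],[0,0,0,0],[0,0,0,0]]' 0.4| egrep 'pos|gap|force'; python3 -m handwheel '[[0,0,-5,0],[0,0,-30,0],[-30,0,-45,0],[-45,0,-45,0],[-45,0,-45,0]]' 1| egrep 'pos|gap|force'; python3 -m handwheel '[[0,0,-45,0],[0,0,0,0],[0,0,0,0]]'|egrep 'time|pos'; python3 e.py
```

```text
tcp_pos: [0.5863, -0.2508, -0.0153]
ft_force: [0.8, 0.3, -0.8]
tcp_pos: [0.5864, -0.2506, -0.02]
ft_force: [-0.3, 0.1, -0.6]
finger_gap: 0.54
tcp_pos: [0.5868, -0.251, -0.0194]
ft_force: [0.3, 0.4, -0.4]
finger_gap: 0.692
grasp_force: 0.0
tcp_pos: [0.4873, -0.2506, 0.1294]
ft_force: [0.1, -0.3, -0.1]
finger_gap: 0.994
grasp_force: 0.0
time: 71.5
tcp_pos: [0.489, -0.2514, 0.1746]
wrist
0.79 HSV [ 30.   1. 247.] [599.7 -17.4] [100.3  56.4] -0.3
0.64 HSV [  0.   0. 247.] [ 552.2 -251.2] [99.4 49.9] 0.2
0.59 HSV [ 22.  31. 212.] [ 550.9 -121.8] [99.3 53.2] -0.4
top
0.89 HSV [ 25.  19. 247.] [597.9 -14.9] [94.4 46.4] -0.1
0.73 HSV [ 19.  44. 164.] [ 549.7 -120.1] [96.7 51.5] -0.7
0.52 HSV [ 20.5  41.5 177.5] [ 584.  -251.5] [44.3 34.1] 88.3
```

```bash
python3 -m handwheel '[[0,0,-32,0],[5,45,0,0],[5,45,0,0],[5,45,0,0],[4,45,0,0]]' | egrep 'pos'; python3 -m handwheel '[[0,5,0,0.115],[0,0,0,0.115],[0,0,0,0.116],[0,0,0,0],[0,0,0,0]]' | egrep 'pos|gap';python3 -c "
from h import *
t,R=yaw(); a=np.radians(-19.8); y=np.array([-np.sin(a),np.cos(a),0]); d=np.array([.506,-.441,0])+.005*y-t; print((R.T@d*1000).round(1),np.degrees(np.arctan2(R[1,0],R[0,0])))"
```

```text
tcp_pos: [0.5071, -0.4318, 0.2028]
tcp_pos: [0.5069, -0.4353, 0.2033]
finger_gap: 0.999
[  1.4   0.9 203.3] -19.699996981855474
```

```bash
python3 -m handwheel '[[1,1,30,0],[0,0,30,0],[0,0,20,0],[0,0,9,0],[0,0,0,0]]' | egrep 'pos|force'; python3 -m handwheel '[[0,0,0,0],[0,0,0,0],[0,0,0,0],[0,0,0,0],[0,0,0,0]]' -1 30 | egrep 'gap|force'; for i in 1 2 3 4 5 6 7 8; do python3 -m handwheel '[[0,0,0,0],[0,0,0,0],[0,0,0,0],[0,0,0,0],[0,0,0,0]]' | egrep 'time|gap|grasp'|tr '\n' ' '; done
```

```text
tcp_pos: [0.5071, -0.4361, 0.114]
ft_force: [-0.1, -0.6, 0.2]
grasp_force: 0.0
ft_force: [0.9, 5.4, 4.8]
finger_gap: 0.622
grasp_force: 2.9
time: 74.2 finger_gap: 0.366 grasp_force: 30.0 time: 74.7 finger_gap: 0.366 grasp_force: 30.0 time: 75.2 finger_gap: 0.369 grasp_force: 30.0 time: 75.7 finger_gap: 0.366 grasp_force: 30.0 time: 76.2 finger_gap: 0.361 grasp_force: 30.0 time: 76.7 finger_gap: 0.368 grasp_force: 30.0 time: 77.2 finger_gap: 0.368 grasp_force: 30.0 time: 77.7 finger_gap: 0.365 grasp_force: 30.0
```

Held for 3.5 s. Now I release, retreat and check.

```bash
python3 -m handwheel '[[0,0,0,0],[0,0,0,0],[0,0,0,0],[0,0,0,0],[0,0,0,0]]' 1 30| egrep 'gap'; python3 -m handwheel '[[0,0,0,0],[0,0,0,0],[0,0,-20,0],[0,0,-35,0],[0,0,-40,0]]' | egrep 'pos|gap|force'
python3 -m handwheel '[[0,0,0,-0.115],[0,0,0,-0.115],[0,0,0,-0.115],[-30,-40,0,0],[-30,-40,0,0]]'|egrep 'pos'; python3 -m handwheel '[[-20,-40,0,0],[0,-40,0,0],[0,-40,0,0],[0,0,0,0],[0,0,0,0]]'|egrep 'pos|force'; python3 e.py
```

```text
finger_gap: 0.748
tcp_pos: [0.5065, -0.4376, 0.2108]
ft_force: [-0.0, -0.6, 1.1]
finger_gap: 0.997
grasp_force: 0.0
tcp_pos: [0.4467, -0.3579, 0.2094]
tcp_pos: [0.4283, -0.2375, 0.2116]
ft_force: [-0.2, -1.0, 0.4]
grasp_force: 0.0
wrist
0.72 HSV [ 23.  27. 220.] [ 550.2 -121.5] [99.6 52.6] -0.2
0.64 HSV [  0.   0. 247.] [588.7 -17.2] [81.9 55.2] 0.7
0.6 HSV [ 21.  18. 233.] [ 551.8 -251.2] [99.9 51.4] 0.3
top
0.89 HSV [ 19.  44. 165.] [ 548.4 -120.1] [94.  51.5] -0.7
0.69 HSV [ 25.  19. 247.] [599.2 -15. ] [97.1 46.6] -0.1
0.67 HSV [ 20.  42. 175.] [ 551.  -249.5] [99.2 49.7] 0.2
```

All tiles are glaze up, flat and separate.

```bash
python3 -c "
from plant import r
print(r.close_job())"
```

```text
the job is handed in; nothing more can be done
None
```

I handed in the job with all three tiles flat and separate on the mat, glaze up. The trigger was squeezed for over 3 s and released both before and after turning them, but the hand-in gave no verdict to confirm a pass.

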